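Find the socket that fits the nut at the next station

TASK

Push the pallet along its rail, away from its black push tab, to the next station at the green mark, so that it rests caught in the detent there with its block still in its nest. Then set whichever of the two sockets truly fits the nut on that block (over the nut with no slack, not loosely) fully home, and finish still gripping that socket as it sits on the nut: do not let it go. The socket that does not fit must end standing upright over a post of the rack, the parked block stays in its nest, and the jars and the tape nearby are left alone.

Things in the scene. Friction and masses are not known exactly. Their poses are not given: they have to be found in the camera images.
- rail_base: fixed aluminium rail slide, base plate 80x300x12 mm, long along its y axis. Origin: centre of the underside; z up. The pallet runs on it towards the base's -y; the parked block's nest is at its -y end (64 mm square pedestal, rim top 34 mm high)
- pallet (a joint): travel of the blue pallet (64x64 mm plate, 0.35 kg) along the base's -y, in m: 0 at the first station, where it starts in a spring detent (white mark), 0.085 at the next station (green mark), hard end stop at 0.115. About 5 to 8 N pushes it over a detent ridge, 1 N between; each detent catches it within about 4 mm of the station
- pallet_nest (a point): centre of the pallet's nest floor, 28 mm above the desk; the block's underside centre lies here. Its rim, 6 mm wide, rises 6 mm, with 1 mm clearance round the block. Its axes are the base's axes
- pallet_lug (a point): centre of the outer (+y of the base) face of the pallet's black push tab, 40 mm above the desk; the tab is 30 mm wide (base x), 10 mm thick (base y), from 22 to 48 mm above the desk. Push it towards the base's -y. It moves with the pallet
- parking (a point): centre of the floor of the parking nest on the base, 28 mm above the desk
- block_a: one of two loose 50x50x12 mm steel blocks, 0.3 kg, with a brass hex nut on top (z +12 to +28 mm, crown chamfered 2 mm; stud end to +30.5). Origin: underside centre, on the nut axis; nut flats face the block's x and every 60 deg on. One block's nut is 19 mm across flats, the other's 24; which is not told. Either may lie on the pallet; the other is parked
- block_b: one of two loose 50x50x12 mm steel blocks, 0.3 kg, with a brass hex nut on top (z +12 to +28 mm, crown chamfered 2 mm; stud end to +30.5). Origin: underside centre, on the nut axis; nut flats face the block's x and every 60 deg on. One block's nut is 19 mm across flats, the other's 24; which is not told. Either may lie on the pallet; the other is parked
- socket_19: 19 mm steel socket, 30 mm diameter, 60 long, 0.15 kg, blue ring. Origin: underside centre, at the hex mouth; z up. Hex hole 20.5 mm across flats, 22.5 deep, flats face its x and every 60 deg. Plain cylinder at 23 to 60 mm height. Starts over a rack post, any yaw. Home: underside on the block's top. On a 24 mm nut it stops on the crown, 16 mm too high
- socket_24: 24 mm steel socket, 36 mm diameter, 60 long, 0.15 kg, yellow ring. Origin: underside centre, at the hex mouth; z up. Hex hole 25.5 mm across flats, 22.5 deep, flats face its x and every 60 deg. Plain cylinder at 23 to 60 mm height. Starts over a rack post, any yaw. Home: underside on the block's top. On a 19 mm nut it goes down loosely, 3 mm play, and spins: no fit
- rack: fixed black socket rack 56x170x12 mm, long along its y axis, origin at the centre of its underside, with two red upright posts (14 mm diameter, 19 mm tall, tapered tops) at y = +50 and -50 mm
- rack_post0 (a point): foot of one red rack post, on the rack's top face 12 mm above the desk: the underside centre of a socket standing over the post
- rack_post1 (a point): foot of the other red rack post, likewise
- jar_small_a: small jar 49 mm across, 54 mm high, to be left alone; origin at the centre of its underside
- vial_1: little jar 32 mm across, 34 mm high with a white lid, to be left alone; origin at the centre of its underside
- tape_masking: roll of masking tape 104 mm across, 24 mm high, lying flat, to be left alone; origin at the centre of its underside
- led_stand_b: fixed black lamp on a tripod beyond the rack, always in the same place: keep the arm clear of it. Origin: on the desk below its middle. Its legs end within 130 mm of there; its lamp head lies within 95 mm of there sideways, 350 to 430 mm above the desk

How it is judged (in metres and radians):
On the way, in this order (a step that is already met when the one before it is completed fails the run):
1. the pallet rests caught at the next station with its block in the nest (value of joint pallet between 0.081 and 0.089 m and velocity of joint pallet between -0.01 and 0.01 m/s and distance between any of block_a, block_b and pallet_nest below 0.006 m), for 0.2 s.
2. the socket that fits is fully home on the nut on the pallet (((z of socket_24 in the frame of block_a between 0.01 and 0.0145 m and horizontal distance between socket_24 and block_a below 0.003 m and angle between socket_24's own z axis and vertical below 0.07 rad and distance between block_a and pallet_nest below 0.006 m) or (z of socket_19 in the frame of block_b between 0.01 and 0.0145 m and horizontal distance between socket_19 and block_b below 0.003 m and angle between socket_19's own z axis and vertical below 0.07 rad and distance between block_b and pallet_nest below 0.006 m))), for 0.2 s.
At the end, for the whole second after the job is handed in: pallet within 4 mm of the next station; on its block (in the nest, 6 mm) the matching socket sits home: underside 10 to 14.5 mm over the block origin, axis within 3 mm, 0.07 rad, fingers holding it (3 N); other socket upright within 8 mm of a post foot; other block parked (6 mm) (value of joint pallet between 0.081 and 0.089 m and ((z of socket_24 in the frame of block_a between 0.01 and 0.0145 m and horizontal distance between socket_24 and block_a below 0.003 m and angle between socket_24's own z axis and vertical below 0.07 rad and contact force between the fingers and socket_24 above 3 N and distance between block_a and pallet_nest below 0.006 m and distance between block_b and parking below 0.006 m and (distance between socket_19 and rack_post0 below 0.008 m or distance between socket_19 and rack_post1 below 0.008 m) and angle between socket_19's own z axis and vertical below 0.1 rad) or (z of socket_19 in the frame of block_b between 0.01 and 0.0145 m and horizontal distance between socket_19 and block_b below 0.003 m and angle between socket_19's own z axis and vertical below 0.07 rad and contact force between the fingers and socket_19 above 3 N and distance between block_b and pallet_nest below 0.006 m and distance between block_a and parking below 0.006 m and (distance between socket_24 and rack_post0 below 0.008 m or distance between socket_24 and rack_post1 below 0.008 m) and angle between socket_24's own z axis and vertical below 0.1 rad))); the arm keeps its last pose, push and grip.
It fails at once if the jars or the tape are moved (over 30 mm) (distance of any of jar_small_a, tape_masking, vial_1 from where it was at the start of the episode above 0.03 m).
It also fails if it takes over 72 s, if anything falls off the work surface, if the arm or the gripper's body presses on something with over 40 N, if the wrist force passes 120 N, or if a joint passes its speed limit or range.

ROBOT

A 6-joint arm with a two-finger parallel gripper is mounted at the origin on a cart in front of the work surface, level with it; the furniture and walls round the work are solid. World frame = base frame: x ahead of the robot, y to its left, z up, the work surface at z = 0. Lengths are in mm, angles in rad, forces in N, time in s.
With the tool pointing down it reaches from about 325 to 775 mm from the base axis. Payload 5.5 kg.
Tool frame: the origin (TCP) lies on the centre line of the jaws, within the pads' length; the fingertips stand 8 mm ahead of it and the grasp point (between the pads) lies 11 mm behind it; z points along the fingers, y is the line along which they close (so a half turn about z gives the same grasp; the last joint's range is limited). The gripper opens to 85 mm and grips with 20 to 120 N. Pads are 22 mm wide; open, the fingers measure 114 mm over their backs; the gripper's body (76 mm by 85 mm) begins 54 mm behind the grasp point. The pads swing forward as they close: fully open they stand 13 mm farther back than shut.
Start: joints at [1.263, 0.091, 1.231, -0, 1.82, -0.057], TCP at [148.911, 581.242, 206.275] pointing down, gripper open.
Joint ranges: [-2.87, 2.87], [-0.86, 2.18], [0.17, 2.46], [-1.51, 4.65], [0.06, 2.69], [-2.65, 2.65]. Speed limits (rad/s): [2.57, 2.57, 3.01, 3.14, 3.14, 3.14].

INTERFACE

Orientations are given as [roll, pitch, yaw] about the fixed x, y, z axes, in that order (R = Rz(yaw) Ry(pitch) Rx(roll)).
In Python, from rig import ctrl, get_image gives the robot as it stands.
- The arm moves only by the tool jog_arm, never from a script. Its argument "rows" is a list of rows, each an object of numbers: "tx", "ty", "tz": the shift along the tool's x, y, z in m; "rx", "ry", "rz": the turn, a rotation vector about the tool's x, y, z in rad; "grip": the opening, from -1 (shut) to 1 (fully open), so that 0 is half open. In form: [{"tx": .., "ty": .., "tz": .., "rx": .., "ry": .., "rz": .., "grip": ..}, ...]. A call has 1 to 10 rows; each row is the pose to reach, as a shift and turn from the pose commanded when the call began, along the tool's axes at that moment; what a row does not reach only later rows make up. A row lasts 1/10 s, in which the tool goes at most 50 mm and 8.59 degrees, less where a joint would pass 70% of its speed; a pose out of reach is approached as far as the arm can. A call with a gripper value outside its range is refused whole. The fingers move at their own pace and stop on an object; "squeeze" is the grip in N (left out, the last holds). Time passes only in rows, so rows that repeat a pose let the fingers close. It gives the time, the measured TCP pose, the force, the opening and the grip force at its end, in the units of the state.
- ctrl.get_obs(): the state, without advancing time (a new reading comes with each control period).
- get_image(name): name is "side" or "top"; returns a dict with "image" (420x560x3 uint8, red, green, blue), "vertical_fov" (degrees; the focal length in pixels is half the picture's height over the tangent of half this angle, whatever the lens; pixels are square), "cx", "cy" (the principal point, pixels), "position" and "attitude" of the camera in the world. Camera axes: x right, y down, z forward; pixel columns grow to the right and rows downward; lengths in mm; the calibration is good to about 2 mm. A picture is of the moment at which its call begins. There is no depth.
- ctrl.hand_in(): hands the job in; it is judged then, once.
The state is a dict: "clock": time; "joint_pos": joint angles; "qvel": joint speeds; "tau": joint torques, N m; "tcp_pos": TCP position; "eef_rot": TCP orientation; "ft_force": force on the tool from outside, world axes, zero at the start; "wrist_torque": the same for the moment, N m; "opening": finger opening in mm; "finger_force": force on a finger pad.
Only numpy, scipy, OpenCV 4.12 (cv2) and the standard library are available. Lean on these libraries where they do the work, as an engineer would, in place of code of your own. Each camera call takes 0.05 s, during which the arm holds its last target. There are 200 camera calls.

## Working session

There is one attempt and no reset: what is moved stays moved. The work goes in short steps, Python scripts to look and compute and a tool call to move; the robot and the scene stay as the last step left them, time stands still between calls to the robot, and variables do not carry over. Pictures are saved under pics/ and viewed, at most 10 in all, crops included, and the job is handed in when it is done.

Besides the shell and the picture viewer there is one more tool, called after "Emit:" as name([rows], argument=value, ...), one row to a line, values as JSON. jog_arm: Moves the arm, as the interface text tells. Its arguments: {"type":"object","properties":{"rows":{"type":"array","items":{"type":"object","properties":{"tx":{"type":"number"},"ty":{"type":"number"},"tz":{"type":"number"},"rx":{"type":"number"},"ry":{"type":"number"},"rz":{"type":"number"},"grip":{"type":"number"}}}},"squeeze":{"type":"number"}},"required":["rows"]}

```bash
mkdir -p pics; ls
cat > h.py <<'E'
import numpy as np, cv2
from scipy.spatial.transform import Rotation as R
from rig import ctrl, get_image
def cam(n):
    d=get_image(n); return d
def K(d):
    h=d["image"].shape[0]; f=h/2/np.tan(np.radians(d["vertical_fov"])/2); return f
def rot(d):
    a=np.array(d["attitude"],float)
    return a if a.shape==(3,3) else R.from_euler('xyz',a).as_matrix()
def ray(d,u,v,z):
    f=K(d); r=rot(d)@np.array([(u-d["cx"])/f,(v-d["cy"])/f,1]); p=np.array(d["position"],float)
    return p+r*(z-p[2])/r[2]
def proj(d,P):
    q=rot(d).T@(np.array(P,float)-np.array(d["position"])); f=K(d)
    return d["cx"]+f*q[0]/q[2], d["cy"]+f*q[1]/q[2]
def save(d,n): cv2.imwrite('pics/'+n,d["image"][:,:,::-1])
E
python3 - <<'E'
from h import *
for n in ("top","side"):
    d=cam(n); save(d,n+'0.png'); print({k:v for k,v in d.items() if k!="image"})
print(ctrl.get_obs())
E
```

```text
pics
{'vertical_fov': 53.927069217610644, 'cx': 283.0856280906429, 'cy': 204.92213024104885, 'position': array([ 342.6906902 ,  188.37982165, 1342.75562319]), 'attitude': array([-2.9317435 ,  0.00535654, -1.56747957])}
{'vertical_fov': 47.83551265728671, 'cx': 273.58361400408245, 'cy': 204.5401947645345, 'position': array([  70.73794289, -237.93046521,  957.73900581]), 'attitude': array([-2.49529875, -0.00567153, -0.88195983])}
{'clock': 0.1, 'joint_pos': array([ 1.26327720e+00,  9.17680227e-02,  1.23180720e+00,  6.15824202e-06,
        1.81981191e+00, -5.67112479e-02]), 'qvel': array([-0.00189572, -0.00212843, -0.00271545, -0.00230823,  0.00050833,
       -0.00075182]), 'tau': array([ 2.44753472e-03, -4.60217750e+01, -4.19219184e+01, -8.36613117e-05,
        1.06526638e-02, -3.98691282e-05]), 'tcp_pos': array([148.82268655, 580.92526222, 205.24973262]), 'eef_rot': array([-3.13980140e+00, -1.07674001e-04,  2.89078619e+00]), 'ft_force': array([ 0.48787216, -0.10600901, -0.74431454]), 'wrist_torque': array([ 0.01996788,  0.00972442, -0.00170836]), 'finger_force': 0.0, 'opening': 85.37051284500153}
```

View pics/top0.png

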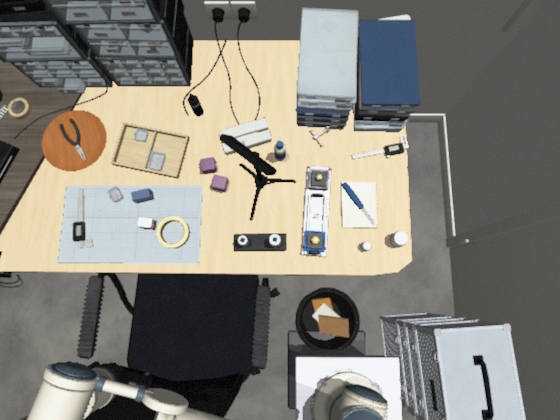

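View pics/side0.png

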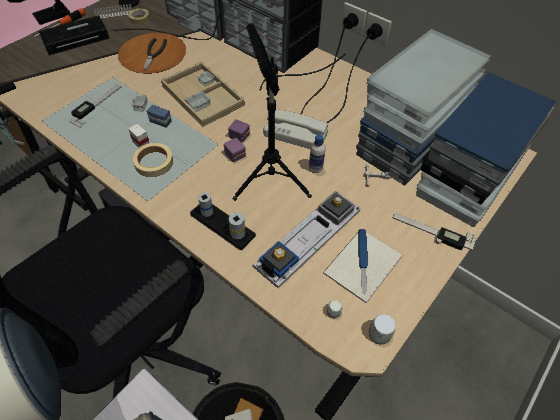

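The top view shows the rail at about (316,210), with the pallet near the robot end (315,240) and the parked block at (319,178). The rack is at (260,242) with its sockets at (243,241) and (275,241), and the lamp is at (260,180). I'll enlarge both views.

Run:
```python
from h import *
t=cam("top"); s=cam("side")
a=t["image"][160:265,225:340]; b=s["image"][180:290,180:370]
cv2.imwrite('pics/z1.png',cv2.resize(a,(690,630)[:2] if 0 else (650,593),interpolation=cv2.INTER_CUBIC)[:,:,::-1])
cv2.imwrite('pics/z2.png',cv2.resize(b,None,fx=4.2,fy=4.2,interpolation=cv2.INTER_CUBIC)[:,:,::-1])
```

```text
(no output)
```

View pics/z1.png

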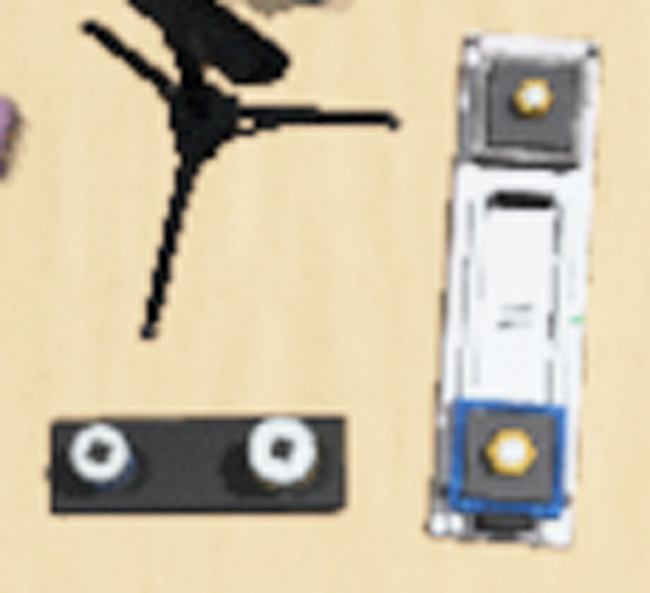

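View pics/z2.png

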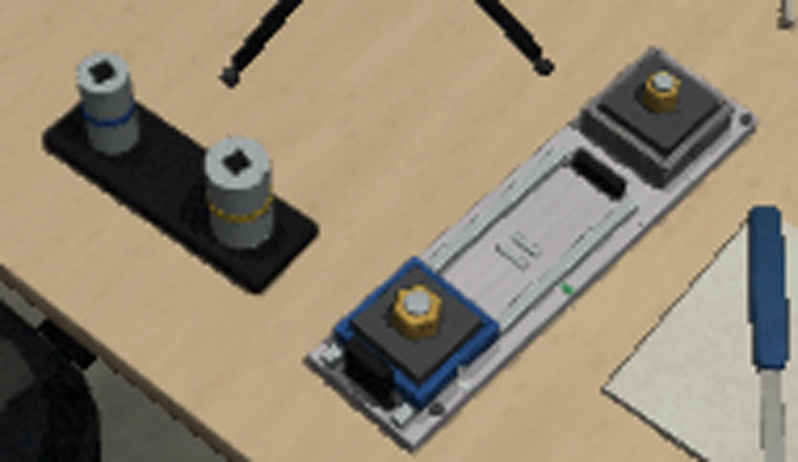

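The pallet's nut is visibly larger than the parked one (about 50 vs 38 crop px), so it is the 24. Socket_24, with the yellow ring, is the right-hand socket at top-view pixel (275,240); socket_19 is at (243,240). Next I'll measure positions.

```bash
cat > m.py <<'E'
from h import *
def big(m,roi):
    x0,y0,x1,y1=roi; w=np.zeros_like(m); w[y0:y1,x0:x1]=m[y0:y1,x0:x1]
    n,l,st,c=cv2.connectedComponentsWithStats(w); i=1+np.argmax(st[1:,4]); 
    cn=cv2.findContours((l==i).astype(np.uint8),0,2)[0][0]
    return cn,c[i],st[i]
def hsv(d): return cv2.cvtColor(d["image"],cv2.COLOR_RGB2HSV)
blue=lambda d:cv2.inRange(hsv(d),(100,110,50),(125,255,255))
brass=lambda d:cv2.inRange(hsv(d),(14,150,90),(30,255,255))
light=lambda d:cv2.inRange(hsv(d),(0,0,150),(179,45,255))
E
python3 - <<'E'
from m import *
t=cam("top"); s=cam("side")
print("hsv sock",hsv(t)[240,270:282].tolist(), hsv(t)[240,312:319].tolist())
def rep(name,d,m,roi,z):
    try:
        cn,c,st=big(m,roi); r=cv2.minAreaRect(cn); (cx,cy)=r[0]
        h=cv2.convexHull(cn).reshape(-1,2).astype(float); M=cv2.moments(cv2.convexHull(cn)); g=(M['m10']/M['m00'],M['m01']/M['m00'])
        print(name,'px',np.round(g,1),'rect',np.round(r[0],1),np.round(r[1],1),round(r[2],1),'->',ray(d,*g,z)[:2].round(1))
        return h
    except Exception as e: print(name,e)
for n,d,R_ in (("top",t,dict(pal=(300,225,332,258),n1=(308,232,324,250),n0=(312,170,328,186),s24=(266,232,286,250),s19=(234,232,252,250),rail=(296,160,336,260))),
             ("side",s,dict(pal=(255,235,302,280),n1=(268,242,290,266),n0=(328,192,348,210),s24=(225,210,248,228),s19=(195,190,214,206),rail=(245,185,365,290)))):
    rep(n+" pallet",d,blue(d),R_['pal'],34)
    rep(n+" nut1",d,brass(d),R_['n1'],50)
    rep(n+" nut0",d,brass(d),R_['n0'],50)
    rep(n+" s24",d,light(d),R_['s24'],72); rep(n+" s19",d,light(d),R_['s19'],72)
    h=rep(n+" rail",d,light(d),R_['rail'],12)
# manual corners of the base plate top (z=12)
for c in [(302.0,254.5),(326,255.5),(307.5,166.5),(330.5,168)]: print('top corner',ray(t,*c,12)[:2].round(1))
for c in [(180+305/4.2,180+362/4.2),(180+412/4.2,180+453/4.2),(180+757/4.2,180+120/4.2),(180+655/4.2,180+47/4.2)]: print('side corner',ray(s,*c,12 if c[0]<355 or 1 else 34)[:2].round(1))
print('lamp',ray(t,262,180,0)[:2])
E
```

```text
hsv sock [[98, 4, 240], [98, 4, 241], [98, 9, 216], [105, 6, 90], [105, 7, 74], [135, 7, 74], [94, 10, 173], [95, 6, 238], [95, 6, 243], [99, 7, 241], [90, 9, 196], [23, 45, 74]] [[23, 141, 212], [23, 36, 229], [100, 6, 245], [96, 5, 245], [96, 5, 246], [19, 15, 237], [21, 138, 227]]
top pallet px [314.3 241. ] rect [314.5 240.9] [20.2 19.5] 4.4 -> [504.2  96.5]
top nut1 float division by zero
top nut0 float division by zero
top s24 px [274.4 239.2] rect [274.5 239.5] [11. 11.] 90.0 -> [504.7 222.5]
top s19 px [242.2 239.6] rect [242.5 239.5] [9. 9.] 90.0 -> [503.4 322.1]
top rail px [316.5 209.1] rect [315.8 210.6] [25.3 90.3] 3.3 -> [612.2  86.7]
side pallet px [279.2 258.3] rect [279.3 257.8] [28.3 27.6] 45.0 -> [503.   94.8]
side nut1 px [279.  252.9] rect [278.9 253.3] [10.2  7.8] 8.1 -> [506.   98.2]
side nut0 px [336.8 201.1] rect [336.7 201.4] [6.6 2.8] 18.4 -> [708.3  82.5]
side s24 px [235.9 218.1] rect [236. 218.] [12. 14.] 90.0 -> [504.5 224.6]
side s19 px [203.8 196.5] rect [204.  196.7] [11.1  9.5] 18.4 -> [502.5 325.3]
side rail px [317.8 228. ] rect [320.3 224.8] [30.5 81.9] 48.7 -> [638.3  84.3]
top corner [463.4 135.1]
top corner [460.4  58.1]
top corner [758.3 114.8]
top corner [753.2  37.7]
side corner [458.6 136.4]
side corner [453.3  57.2]
side corner [753.   37.5]
side corner [759.9 115.9]
lamp [714.37480061 267.86743387]
```

```bash
cat > go.py <<'E'
# python3 go.py x y z yaw : shift and turn from the present pose in tool axes
import sys
from h import *
o=ctrl.get_obs(); g=np.array(list(map(float,sys.argv[1:5])))
T=R.from_euler('xyz',o["eef_rot"]); G=R.from_euler('xyz',[np.pi,0,g[3]])
print('t',(T.inv().apply(g[:3]-o["tcp_pos"])/1000).round(4),'r',(T.inv()*G).as_rotvec().round(4), 'now',o["tcp_pos"].round(1),o["eef_rot"].round(3),'t=',o["clock"])
E
python3 go.py 425 100.5 120 3.0736
```

```text
t [-0.3868 -0.397   0.0862] r [-7.000e-04 -1.000e-04 -1.828e-01] now [148.9 581.1 205.9] [-3.141  0.     2.891] t= 0.3
```

Emit:
jog_arm([
  {"tx": -0.387, "ty": -0.397, "tz": 0.03, "rz": -0.183, "grip": -1},
  {"tx": -0.387, "ty": -0.397, "tz": 0.03, "rz": -0.183, "grip": -1},
  {"tx": -0.387, "ty": -0.397, "tz": 0.03, "rz": -0.183, "grip": -1},
  {"tx": -0.387, "ty": -0.397, "tz": 0.03, "rz": -0.183, "grip": -1},
  {"tx": -0.387, "ty": -0.397, "tz": 0.03, "rz": -0.183, "grip": -1},
  {"tx": -0.387, "ty": -0.397, "tz": 0.03, "rz": -0.183, "grip": -1},
  {"tx": -0.387, "ty": -0.397, "tz": 0.03, "rz": -0.183, "grip": -1},
  {"tx": -0.387, "ty": -0.397, "tz": 0.03, "rz": -0.183, "grip": -1},
  {"tx": -0.387, "ty": -0.397, "tz": 0.03, "rz": -0.183, "grip": -1},
  {"tx": -0.387, "ty": -0.397, "tz": 0.03, "rz": -0.183, "grip": -1},
], squeeze=30)

```text
schema error: expected keys tx, ty, tz, rx, ry, rz, grip
```

Emit:
jog_arm([
  {"grip": -1},
  {"grip": -1},
])

```text
schema error: expected keys tx, ty, tz, rx, ry, rz, grip
```

```bash
python3 go.py 425 100.5 40 3.0736
```

```text
t [-0.3868 -0.3969  0.1662] r [-7.000e-04 -1.000e-04 -1.828e-01] now [148.9 581.1 205.9] [-3.141  0.     2.891] t= 0.3
```

All keys are needed in every row.

Emit:
jog_arm([
  {"tx": -0.387, "ty": -0.397, "tz": 0.03, "rx": 0, "ry": 0, "rz": -0.183, "grip": -1},
  {"tx": -0.387, "ty": -0.397, "tz": 0.03, "rx": 0, "ry": 0, "rz": -0.183, "grip": -1},
  {"tx": -0.387, "ty": -0.397, "tz": 0.03, "rx": 0, "ry": 0, "rz": -0.183, "grip": -1},
  {"tx": -0.387, "ty": -0.397, "tz": 0.03, "rx": 0, "ry": 0, "rz": -0.183, "grip": -1},
  {"tx": -0.387, "ty": -0.397, "tz": 0.03, "rx": 0, "ry": 0, "rz": -0.183, "grip": -1},
  {"tx": -0.387, "ty": -0.397, "tz": 0.03, "rx": 0, "ry": 0, "rz": -0.183, "grip": -1},
  {"tx": -0.387, "ty": -0.397, "tz": 0.03, "rx": 0, "ry": 0, "rz": -0.183, "grip": -1},
  {"tx": -0.387, "ty": -0.397, "tz": 0.03, "rx": 0, "ry": 0, "rz": -0.183, "grip": -1},
  {"tx": -0.387, "ty": -0.397, "tz": 0.03, "rx": 0, "ry": 0, "rz": -0.183, "grip": -1},
  {"tx": -0.387, "ty": -0.397, "tz": 0.03, "rx": 0, "ry": 0, "rz": -0.183, "grip": -1},
], squeeze=30)

```text
clock: 1.3
tcp_pos: [398.4, 146.5, 179.5]
eef_rot: [3.141, 0.001, 3.074]
ft_force: [1.3, -0.4, 0.2]
opening: 0.6
finger_force: 0.0
```

```bash
python3 go.py 425 100.5 40 3.0736
```

```text
t [-0.0295 -0.0442  0.1395] r [0.0005 0.0011 0.0004] now [398.4 146.5 179.5] [3.141e+00 1.000e-03 3.074e+00] t= 1.3
```

Emit:
jog_arm([
  {"tx": -0.0295, "ty": -0.044, "tz": 0.08, "rx": 0, "ry": 0, "rz": 0, "grip": -1},
  {"tx": -0.0295, "ty": -0.044, "tz": 0.1, "rx": 0, "ry": 0, "rz": 0, "grip": -1},
  {"tx": -0.0295, "ty": -0.044, "tz": 0.1395, "rx": 0, "ry": 0, "rz": 0, "grip": -1},
  {"tx": -0.0295, "ty": -0.044, "tz": 0.1395, "rx": 0, "ry": 0, "rz": 0, "grip": -1},
  {"tx": -0.0295, "ty": -0.044, "tz": 0.1395, "rx": 0, "ry": 0, "rz": 0, "grip": -1},
  {"tx": -0.0295, "ty": -0.044, "tz": 0.1395, "rx": 0, "ry": 0, "rz": 0, "grip": -1},
])

```text
clock: 1.9
tcp_pos: [426.0, 103.3, 43.3]
eef_rot: [3.14, 0.005, 3.075]
ft_force: [-0.2, 0.3, 1.0]
opening: -0.0
finger_force: 0.0
```

```bash
python3 go.py 425 100.8 40 3.0736
python3 - <<'E'
from m import *
t=cam("top"); s=cam("side")
a=cv2.resize(t["image"][160:270,225:340],None,fx=3.4,fy=4,interpolation=2); b=cv2.resize(s["image"][190:300,220:320],None,fx=4,fy=4,interpolation=2)
cv2.imwrite('pics/z3.png',np.hstack([a,b])[:,:,::-1])
E
```

```text
t [ 0.0008 -0.0026  0.0033] r [0.0012 0.0047 0.001 ] now [426.  103.3  43.3] [3.14  0.005 3.075] t= 1.9
```

View pics/z3.png

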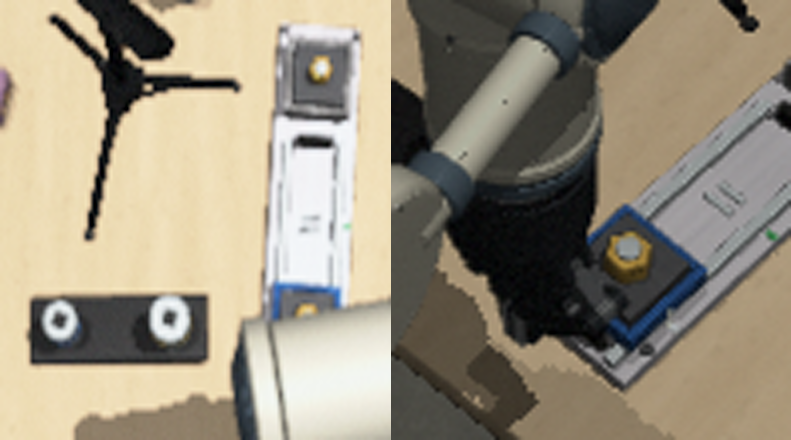

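The fingers stand shut, in line behind the tab. Pushing now.

Emit:
jog_arm([
  {"tx": -0.008, "ty": 0, "tz": 0, "rx": 0, "ry": 0, "rz": 0, "grip": -1},
  {"tx": -0.015, "ty": 0, "tz": 0, "rx": 0, "ry": 0, "rz": 0, "grip": -1},
  {"tx": -0.018, "ty": 0, "tz": 0, "rx": 0, "ry": 0, "rz": 0, "grip": -1},
  {"tx": -0.021, "ty": 0, "tz": 0, "rx": 0, "ry": 0, "rz": 0, "grip": -1},
])

```text
clock: 2.4
tcp_pos: [445.6, 101.1, 39.9]
eef_rot: [-3.142, -0.0, 3.074]
ft_force: [-0.5, 0.2, -0.9]
opening: -0.2
finger_force: 0.0
```

Emit:
jog_arm([
  {"tx": -0.002, "ty": 0, "tz": 0, "rx": 0, "ry": 0, "rz": 0, "grip": -1},
  {"tx": -0.004, "ty": 0, "tz": 0, "rx": 0, "ry": 0, "rz": 0, "grip": -1},
])

```text
clock: 2.6
tcp_pos: [449.2, 100.8, 39.6]
eef_rot: [-3.141, -0.0, 3.074]
ft_force: [0.7, 0.2, 0.3]
opening: 0.1
finger_force: 0.0
```

Emit:
jog_arm([
  {"tx": -0.002, "ty": 0, "tz": 0, "rx": 0, "ry": 0, "rz": 0, "grip": -1},
  {"tx": -0.004, "ty": 0, "tz": 0, "rx": 0, "ry": 0, "rz": 0, "grip": -1},
])

```text
clock: 2.8
tcp_pos: [453.2, 100.5, 39.7]
eef_rot: [-3.142, -0.0, 3.074]
ft_force: [0.3, -0.1, 0.3]
opening: -0.1
finger_force: 0.0
```

Emit:
jog_arm([
  {"tx": -0.0015, "ty": 0, "tz": 0, "rx": 0, "ry": 0, "rz": 0, "grip": -1},
  {"tx": -0.003, "ty": 0, "tz": 0, "rx": 0, "ry": 0, "rz": 0, "grip": -1},
])

```text
clock: 3.0
tcp_pos: [456.2, 100.3, 39.8]
eef_rot: [-3.142, -0.0, 3.074]
ft_force: [-0.8, 0.2, 0.8]
opening: -0.2
finger_force: 0.0
```

Emit:
jog_arm([
  {"tx": -0.0015, "ty": 0, "tz": 0, "rx": 0, "ry": 0, "rz": 0, "grip": -1},
  {"tx": -0.003, "ty": 0, "tz": 0, "rx": 0, "ry": 0, "rz": 0, "grip": -1},
])

```text
clock: 3.2
tcp_pos: [459.3, 100.1, 39.8]
eef_rot: [-3.142, 0.0, 3.074]
ft_force: [-0.4, -0.9, -0.5]
opening: 0.4
finger_force: 0.0
```

Emit:
jog_arm([
  {"tx": -0.0015, "ty": 0, "tz": 0, "rx": 0, "ry": 0, "rz": 0, "grip": -1},
  {"tx": -0.003, "ty": 0, "tz": 0, "rx": 0, "ry": 0, "rz": 0, "grip": -1},
])

```text
clock: 3.4
tcp_pos: [462.3, 99.9, 39.8]
eef_rot: [3.142, 0.0, 3.074]
ft_force: [0.1, 0.6, -0.5]
opening: -0.2
finger_force: 0.0
```

Emit:
jog_arm([
  {"tx": -0.0015, "ty": 0, "tz": 0, "rx": 0, "ry": 0, "rz": 0, "grip": -1},
  {"tx": -0.003, "ty": 0, "tz": 0, "rx": 0, "ry": 0, "rz": 0, "grip": -1},
])

```text
clock: 3.6
tcp_pos: [465.2, 99.8, 39.7]
eef_rot: [3.142, -0.0, 3.074]
ft_force: [-0.3, 0.8, -0.7]
opening: -0.2
finger_force: 0.0
```

Run:
```python
from m import *
s=cam("side"); t=cam("top")
print(big(blue(s),(255,225,310,280))[2]); print(ray(t,314.4,252,48),ray(s,180+350/4.2,180+365/4.2,48))
b=cv2.resize(s["image"][220:300,230:310],None,fx=7,fy=7,interpolation=2)
cv2.imwrite('pics/z4.png',b[:,:,::-1])
```

```text
[274 253  25  23 119]
[468.00693335  97.72700427  48.        ] [457.48272217 102.88907239  48.        ]
```

View pics/z4.png

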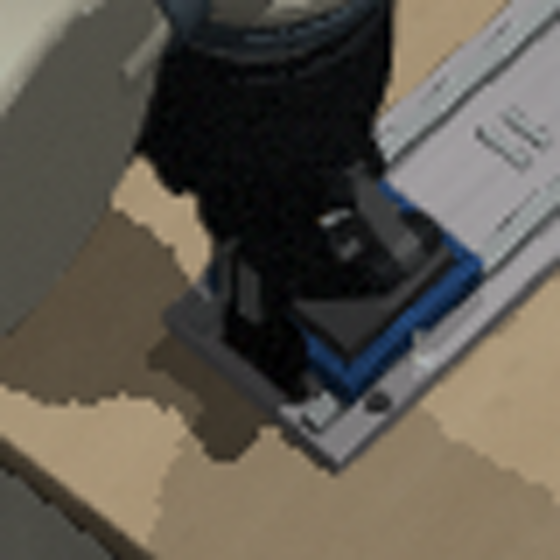

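Run:
```python
from m import *
s=cam("side"); o=ctrl.get_obs(); T=R.from_euler('xyz',o["eef_rot"])
for p in [(0,0,8),(-11,0,8),(11,0,8),(0,30,-50),(0,-30,-50),(0,57,-13)]:
    u=proj(s,T.apply(p)+o["tcp_pos"]); print(p,((u[0]-230)*7,(u[1]-220)*7))
for p in [(462,98.5,48),(472,98,48),(504,95.7,56),(474,98,34)]:
    u=proj(s,p); print(p,((u[0]-230)*7,(u[1]-220)*7))
print(o["joint_pos"],o["tau"].round(2))
```

```text
(0, 0, 8) (np.float64(257.27344446875225), np.float64(342.96745706392744))
(-11, 0, 8) (np.float64(281.1803968632821), np.float64(320.9506204280737))
(11, 0, 8) (np.float64(233.14494014535234), np.float64(365.1883294356539))
(0, 30, -50) (np.float64(185.7216680285468), np.float64(190.50242316465278))
(0, -30, -50) (np.float64(328.34232553342633), np.float64(308.1361309748801))
(0, 57, -13) (np.float64(128.16897941558244), np.float64(202.27424021936625))
(462, 98.5, 48) (np.float64(253.37331458161657), np.float64(326.43322105847307))
(472, 98, 48) (np.float64(275.0552825795044), np.float64(305.82557986944306))
(504, 95.7, 56) (np.float64(345.2910098989761), np.float64(229.18017786201756))
(474, 98, 34) (np.float64(279.1503249995431), np.float64(323.7268244602466))
[ 1.39647824e-01 -2.17362126e-01  1.82174235e+00 -1.91235030e-05
  1.53727436e+00 -1.36326462e+00] [-2.000e-02 -3.145e+01 -4.112e+01 -0.000e+00 -2.000e-02 -0.000e+00]
```

Run:
```python
from m import *
s=cam("side")
b=cv2.resize(s["image"][210:290,235:315],None,fx=7.4,fy=7.4,interpolation=2)
b=(255*(b/255.)**0.4).astype(np.uint8)
cv2.imwrite('pics/z5.png',b[:,:,::-1])
```

```text
(no output)
```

View pics/z5.png

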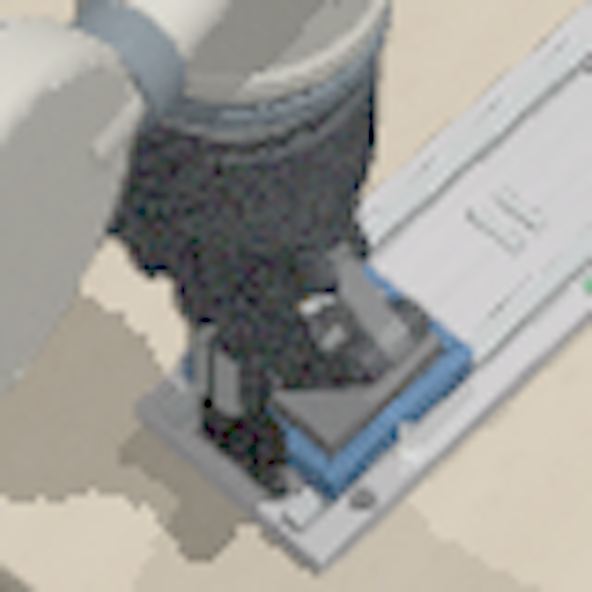

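The dark gripper stands at the tab, and the pallet has not moved: its blue corner is still at side pixel (280,276). I'll keep pushing in small steps.

Emit:
jog_arm([
  {"tx": -0.0015, "ty": 0, "tz": 0, "rx": 0, "ry": 0, "rz": 0, "grip": -1},
  {"tx": -0.003, "ty": 0, "tz": 0, "rx": 0, "ry": 0, "rz": 0, "grip": -1},
])

```text
clock: 4.0
tcp_pos: [468.2, 99.6, 39.8]
eef_rot: [3.142, 0.0, 3.074]
ft_force: [0.6, 0.5, -0.1]
opening: 0.1
finger_force: 0.0
```

Emit:
jog_arm([
  {"tx": -0.0015, "ty": 0, "tz": 0, "rx": 0, "ry": 0, "rz": 0, "grip": -1},
  {"tx": -0.003, "ty": 0, "tz": 0, "rx": 0, "ry": 0, "rz": 0, "grip": -1},
])

```text
clock: 4.2
tcp_pos: [471.3, 99.3, 39.8]
eef_rot: [3.142, 0.0, 3.074]
ft_force: [0.6, 0.4, -0.4]
opening: 0.1
finger_force: 0.0
```

Run:
```python
from m import *
s=cam("side"); print(big(blue(s),(255,215,320,280))[2]); o=ctrl.get_obs(); print(o["tcp_pos"],o["ft_force"],o["wrist_torque"])
```

```text
[274 254  25  23 120]
[471.43837972  99.30047397  39.76618786] [ 0.07812555  0.45178581 -0.02281491] [-0.00362479 -0.02369126 -0.05389045]
```

Emit:
jog_arm([
  {"tx": 0, "ty": 0, "tz": -0.05, "rx": 0, "ry": 0, "rz": 0, "grip": -1},
  {"tx": 0, "ty": 0, "tz": -0.06, "rx": 0, "ry": 0, "rz": 0, "grip": -1},
  {"tx": 0, "ty": 0.045, "tz": -0.06, "rx": 0, "ry": 0, "rz": 0, "grip": -1},
  {"tx": 0, "ty": 0.06, "tz": -0.06, "rx": 0, "ry": 0, "rz": 0, "grip": -1},
  {"tx": 0, "ty": 0.06, "tz": -0.06, "rx": 0, "ry": 0, "rz": 0, "grip": -1},
  {"tx": 0, "ty": 0.06, "tz": -0.06, "rx": 0, "ry": 0, "rz": 0, "grip": -1},
])

```text
clock: 4.85
tcp_pos: [475.0, 159.0, 99.3]
eef_rot: [-3.141, -0.001, 3.075]
ft_force: [-0.4, -0.1, -0.4]
opening: 0.1
finger_force: 0.0
```

Run:
```python
from m import *
s=cam("side"); o=ctrl.get_obs(); T=R.from_euler('xyz',o["eef_rot"]); print(o["tcp_pos"],big(blue(s),(255,215,320,280))[2])
x0,y0,k=190,170,5
b=cv2.resize(s["image"][y0:y0+120,x0:x0+150],None,fx=k,fy=k,interpolation=2)
b=(255*(b/255.)**0.5).astype(np.uint8)
for p,c in [((0,0,8),(255,0,0)),((0,0,0),(0,255,0)),((0,0,-11),(0,0,255)),((0,0,-65),(255,0,255)),((0,20,-50),(255,255,0)),((0,-20,-50),(0,255,255))]:
    u=proj(s,T.apply(p)+o["tcp_pos"]); cv2.circle(b,(int((u[0]-x0)*k),int((u[1]-y0)*k)),4,c,1)
for p in [(462,98.5,48),(504,95.7,56),(505,223.5,72)]:
    u=proj(s,p); cv2.circle(b,(int((u[0]-x0)*k),int((u[1]-y0)*k)),4,(255,128,0),1)
cv2.imwrite('pics/z6.png',b[:,:,::-1])
```

```text
[475.00294645 158.61707146  99.31522078] [260 241  39  37 207]
```

View pics/z6.png

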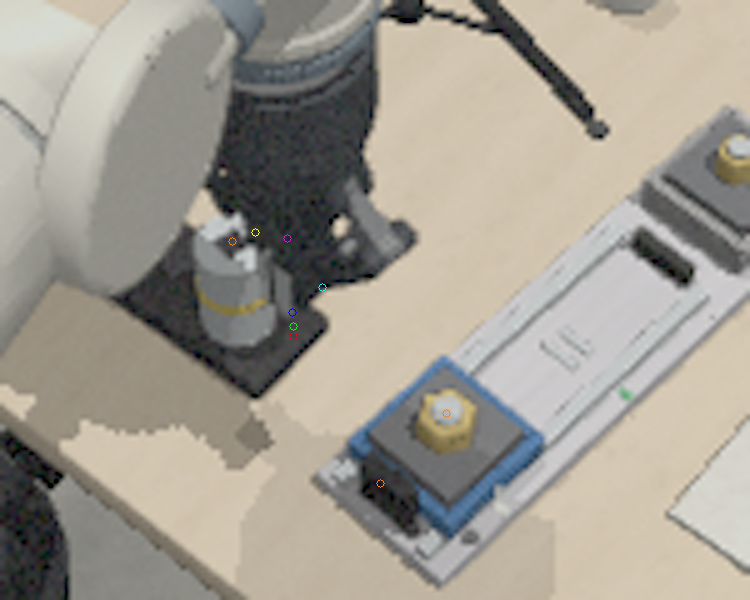

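The gripper tip sits in front of the black rack in this view (about (293,337) in the crop), so I can't verify its height. I'll shift it over plain wood and measure the silhouette.

Emit:
jog_arm([
  {"tx": -0.04, "ty": 0, "tz": 0, "rx": 0, "ry": 0, "rz": 0, "grip": -1},
  {"tx": -0.06, "ty": 0, "tz": 0, "rx": 0, "ry": 0, "rz": 0, "grip": -1},
  {"tx": -0.06, "ty": 0, "tz": 0, "rx": 0, "ry": 0, "rz": 0, "grip": -1},
  {"tx": -0.06, "ty": 0, "tz": 0, "rx": 0, "ry": 0, "rz": 0, "grip": -1},
])

```text
clock: 5.3
tcp_pos: [534.8, 154.1, 99.2]
eef_rot: [-3.141, -0.001, 3.072]
ft_force: [0.4, 0.7, -0.1]
opening: 0.2
finger_force: 0.0
```

Run:
```python
from m import *
s=cam("side"); o=ctrl.get_obs(); T=R.from_euler('xyz',o["eef_rot"]); print(o["tcp_pos"])
x0,y0,k=210,150,6
b=cv2.resize(s["image"][y0:y0+95,x0:x0+120],None,fx=k,fy=k,interpolation=2)
b=(255*(b/255.)**0.5).astype(np.uint8)
for p,c in [((0,0,8),(255,0,0)),((0,0,0),(0,255,0)),((0,0,-11),(0,0,255)),((0,0,-65),(255,0,255)),((0,20,-50),(255,255,0)),((0,-20,-50),(0,255,255))]:
    u=proj(s,T.apply(p)+o["tcp_pos"]); cv2.circle(b,(int((u[0]-x0)*k),int((u[1]-y0)*k)),4,c,1)
cv2.imwrite('pics/z7.png',b[:,:,::-1])
```

```text
[534.57289572 154.45969629  99.4800884 ]
```

View pics/z7.png

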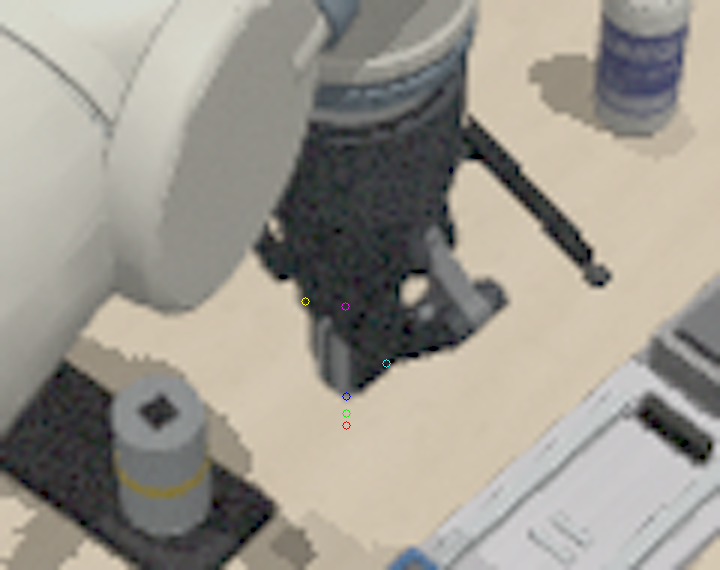

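The shut fingertips show at crop (345,393), but the nominal tip projects to (346,425). I'll settle this by touching the desk with the tips right here.

Emit:
jog_arm([
  {"tx": 0, "ty": 0, "tz": 0.04, "rx": 0, "ry": 0, "rz": 0, "grip": -1},
  {"tx": 0, "ty": 0, "tz": 0.075, "rx": 0, "ry": 0, "rz": 0, "grip": -1},
  {"tx": 0, "ty": 0, "tz": 0.082, "rx": 0, "ry": 0, "rz": 0, "grip": -1},
  {"tx": 0, "ty": 0, "tz": 0.085, "rx": 0, "ry": 0, "rz": 0, "grip": -1},
  {"tx": 0, "ty": 0, "tz": 0.086, "rx": 0, "ry": 0, "rz": 0, "grip": -1},
  {"tx": 0, "ty": 0, "tz": 0.087, "rx": 0, "ry": 0, "rz": 0, "grip": -1},
])

```text
clock: 5.95
tcp_pos: [536.3, 155.5, 15.2]
eef_rot: [3.141, 0.004, 3.074]
ft_force: [-0.7, 0.8, 0.4]
opening: 0.3
finger_force: 0.0
```

Emit:
jog_arm([
  {"tx": 0, "ty": 0, "tz": 0.001, "rx": 0, "ry": 0, "rz": 0, "grip": -1},
  {"tx": 0, "ty": 0, "tz": 0.002, "rx": 0, "ry": 0, "rz": 0, "grip": -1},
])

```text
clock: 6.15
tcp_pos: [535.7, 155.3, 11.9]
eef_rot: [3.141, 0.002, 3.074]
ft_force: [-0.9, -0.1, -0.0]
opening: 0.1
finger_force: 0.0
```

Emit:
jog_arm([
  {"tx": 0, "ty": 0, "tz": 0.001, "rx": 0, "ry": 0, "rz": 0, "grip": -1},
  {"tx": 0, "ty": 0, "tz": 0.002, "rx": 0, "ry": 0, "rz": 0, "grip": -1},
])

```text
clock: 6.35
tcp_pos: [535.1, 155.2, 8.8]
eef_rot: [3.142, 0.0, 3.074]
ft_force: [0.1, 0.6, 0.2]
opening: 0.2
finger_force: 0.0
```

Emit:
jog_arm([
  {"tx": 0, "ty": 0, "tz": 0.001, "rx": 0, "ry": 0, "rz": 0, "grip": -1},
  {"tx": 0, "ty": 0, "tz": 0.002, "rx": 0, "ry": 0, "rz": 0, "grip": -1},
])

```text
clock: 6.55
tcp_pos: [535.0, 155.1, 6.6]
eef_rot: [-3.142, -0.0, 3.074]
ft_force: [0.4, -0.2, 0.5]
opening: 0.2
finger_force: 0.0
```

Emit:
jog_arm([
  {"tx": 0, "ty": 0, "tz": 0.0015, "rx": 0, "ry": 0, "rz": 0, "grip": -1},
  {"tx": 0, "ty": 0, "tz": 0.003, "rx": 0, "ry": 0, "rz": 0, "grip": -1},
])

```text
clock: 6.75
tcp_pos: [535.0, 155.1, 3.6]
eef_rot: [-3.142, -0.0, 3.074]
ft_force: [-0.2, 0.0, 0.3]
opening: -0.2
finger_force: 0.0
```

Emit:
jog_arm([
  {"tx": 0, "ty": 0, "tz": 0.0015, "rx": 0, "ry": 0, "rz": 0, "grip": -1},
  {"tx": 0, "ty": 0, "tz": 0.003, "rx": 0, "ry": 0, "rz": 0, "grip": -1},
])

```text
clock: 6.95
tcp_pos: [535.0, 155.1, 0.6]
eef_rot: [-3.142, -0.0, 3.074]
ft_force: [0.7, 0.1, 0.5]
opening: -0.0
finger_force: 0.0
```

Emit:
jog_arm([
  {"tx": 0, "ty": 0, "tz": 0.0015, "rx": 0, "ry": 0, "rz": 0, "grip": -1},
  {"tx": 0, "ty": 0, "tz": 0.003, "rx": 0, "ry": 0, "rz": 0, "grip": -1},
])

```text
clock: 7.15
tcp_pos: [535.0, 155.1, -2.4]
eef_rot: [-3.142, -0.0, 3.074]
ft_force: [-0.4, 0.1, -1.1]
opening: -0.2
finger_force: 0.0
```

Emit:
jog_arm([
  {"tx": 0, "ty": 0, "tz": 0.0015, "rx": 0, "ry": 0, "rz": 0, "grip": -1},
  {"tx": 0, "ty": 0, "tz": 0.003, "rx": 0, "ry": 0, "rz": 0, "grip": -1},
])

```text
clock: 7.35
tcp_pos: [535.1, 155.1, -5.4]
eef_rot: [-3.142, 0.0, 3.074]
ft_force: [0.7, 0.6, -0.0]
opening: -0.2
finger_force: 0.0
```

The stated tip offset is wrong: there is no contact even at TCP z = -5. I'll continue until it touches.

Emit:
jog_arm([
  {"tx": 0, "ty": 0, "tz": 0.0015, "rx": 0, "ry": 0, "rz": 0, "grip": -1},
  {"tx": 0, "ty": 0, "tz": 0.003, "rx": 0, "ry": 0, "rz": 0, "grip": -1},
])

```text
clock: 7.55
tcp_pos: [535.1, 155.1, -8.4]
eef_rot: [3.142, 0.0, 3.074]
ft_force: [-0.3, -0.8, 0.1]
opening: -0.3
finger_force: 0.0
```

Emit:
jog_arm([
  {"tx": 0, "ty": 0, "tz": 0.001, "rx": 0, "ry": 0, "rz": 0, "grip": -1},
  {"tx": 0, "ty": 0, "tz": 0.002, "rx": 0, "ry": 0, "rz": 0, "grip": -1},
])

```text
clock: 7.75
tcp_pos: [535.0, 155.1, -10.3]
eef_rot: [-3.142, -0.0, 3.074]
ft_force: [-1.7, 0.4, -0.2]
opening: 0.4
finger_force: 0.0
```

Emit:
jog_arm([
  {"tx": 0, "ty": 0, "tz": 0.001, "rx": 0, "ry": 0, "rz": 0, "grip": -1},
  {"tx": 0, "ty": 0, "tz": 0.002, "rx": 0, "ry": 0, "rz": 0, "grip": -1},
])

```text
clock: 7.95
tcp_pos: [535.1, 155.2, -12.3]
eef_rot: [3.142, 0.0, 3.074]
ft_force: [-0.6, 0.0, 0.4]
opening: -0.4
finger_force: 0.0
```

Emit:
jog_arm([
  {"tx": 0, "ty": 0, "tz": 0.001, "rx": 0, "ry": 0, "rz": 0, "grip": -1},
  {"tx": 0, "ty": 0, "tz": 0.002, "rx": 0, "ry": 0, "rz": 0, "grip": -1},
])

```text
clock: 8.15
tcp_pos: [535.1, 155.1, -14.3]
eef_rot: [3.142, 0.0, 3.074]
ft_force: [0.3, 0.3, 0.7]
opening: 0.2
finger_force: 0.0
```

Emit:
jog_arm([
  {"tx": 0, "ty": 0, "tz": 0.001, "rx": 0, "ry": 0, "rz": 0, "grip": -1},
  {"tx": 0, "ty": 0, "tz": 0.002, "rx": 0, "ry": 0, "rz": 0, "grip": -1},
])

```text
clock: 8.35
tcp_pos: [535.1, 155.1, -16.3]
eef_rot: [-3.142, 0.0, 3.074]
ft_force: [-0.3, 0.3, 0.5]
opening: -0.1
finger_force: 0.0
```

Emit:
jog_arm([
  {"tx": 0, "ty": 0, "tz": 0.001, "rx": 0, "ry": 0, "rz": 0, "grip": -1},
  {"tx": 0, "ty": 0, "tz": 0.002, "rx": 0, "ry": 0, "rz": 0, "grip": -1},
])

```text
clock: 8.55
tcp_pos: [535.1, 155.1, -18.3]
eef_rot: [3.142, 0.0, 3.074]
ft_force: [-0.1, 0.2, -0.0]
opening: -0.1
finger_force: 0.0
```

Emit:
jog_arm([
  {"tx": 0, "ty": 0, "tz": 0.001, "rx": 0, "ry": 0, "rz": 0, "grip": -1},
  {"tx": 0, "ty": 0, "tz": 0.002, "rx": 0, "ry": 0, "rz": 0, "grip": -1},
])

```text
clock: 8.75
tcp_pos: [535.1, 155.1, -20.3]
eef_rot: [3.142, -0.0, 3.074]
ft_force: [0.9, 0.4, 0.1]
opening: 0.3
finger_force: 0.0
```

Emit:
jog_arm([
  {"tx": 0, "ty": 0, "tz": 0.001, "rx": 0, "ry": 0, "rz": 0, "grip": -1},
  {"tx": 0, "ty": 0, "tz": 0.002, "rx": 0, "ry": 0, "rz": 0, "grip": -1},
])

```text
clock: 8.95
tcp_pos: [535.1, 155.1, -22.3]
eef_rot: [-3.142, 0.0, 3.074]
ft_force: [-0.6, 0.6, -0.0]
opening: 0.2
finger_force: 0.0
```

Run:
```python
from m import *
s=cam("side"); o=ctrl.get_obs(); T=R.from_euler('xyz',o["eef_rot"]); im=s["image"].mean(2).astype(int)
print(o["tcp_pos"],[np.round(proj(s,T.apply((0,0,z))+o["tcp_pos"]),1).tolist() for z in (8,0,-11,-22,-30)], o["tau"].round(1),o["joint_pos"].round(3))
print(im[228:262,256:282:1])
```

```text
[534.94040415 155.10997364 -22.52245197] [[267.9, 249.5], [267.8, 247.7], [267.8, 245.3], [267.8, 242.8], [267.8, 241.0]] [  0.  -42.5 -40.1   0.   -0.   -0. ] [ 0.221  0.055  1.678 -0.     1.408 -1.282]
[[ 32   9  13   7   8   7  11   8  10  11   7   6   9   8   9   5  12  14
    7   7   8  12  15  14  27  61]
 [ 76  61  75  61  17  11   4   4   3   6   8   6  12   9   6  10   6  13
    7   6   8  11   7  13  14  59]
 [ 56  54  53  53  17   8   8   7   6   8   8   9   6   8  11   9  11   9
    7   9   7  72  73  82  32  42]
 [ 51  52  52  54  28  12  12   8   7  10  10   8   9   7  12  12  11   2
   11  10 103 140 140  66  24  22]
 [ 52  55  54  54  33   9  10  11   8   8   8  12  15   9   6   8   6   9
    8  12  79 110  46  24  25  22]
 [ 50  53  53  53  52  15   9  11   9  11  11  11   3   6   7   8   9  12
   11  12  17  29  15  21  21  20]
 [ 53  54  55  55  55  43  16  12  17  11   4  10  15  11   8  11   4   6
    9   6  12  25  26  37  71  33]
 [ 51  56  55  56  54  54  14  35  48  21  12  12  10   3   8   8   9   9
   14  11  13  12  50  78  64  20]
 [ 52  55  56  54  54  5
[... 2110 characters left out ...]
25  20  26
   34  59  91  98  88  86  96  94]
 [121 120 123 122  97  71  61  27  49  48  48  48  46  47  46  48  24  25
   30  40  58  91 102 100  90  79]
 [123 122 121  99  70  57  58  23  23  47  48  48  46  50  47  49  26  24
   30  33  43  58  71  61  54  51]
 [122 120 119  61  71  65  42  33  19  18  46  49  47  49  48  48  47  45
   29  31  37  48  50  50  39  51]
 [121 119  99  47  25  52  52  53  23  18  17  43  49  48  47  47  48  47
   47  28  31  43  43  45  48  48]
 [119 101  62  37  24  20  48  37  23  21  16  18  34  48  47  48  48  47
   49  47  44  34  40  43  43  48]
 [104  65  55  55  34  19  20  24  21  17  25  13  14  29  58  47  48  48
   46  50  49  48  47  49  46  48]]
```

Emit:
jog_arm([
  {"tx": 0, "ty": 0, "tz": 0.001, "rx": 0, "ry": 0, "rz": 0, "grip": -1},
  {"tx": 0, "ty": 0, "tz": 0.002, "rx": 0, "ry": 0, "rz": 0, "grip": -1},
  {"tx": 0, "ty": 0, "tz": 0.003, "rx": 0, "ry": 0, "rz": 0, "grip": -1},
])

```text
clock: 9.3
tcp_pos: [535.1, 155.1, -25.0]
eef_rot: [3.142, 0.0, 3.074]
ft_force: [-3.3, -0.4, 7.8]
opening: -0.2
finger_force: 3.8
```

Emit:
jog_arm([
  {"tx": 0, "ty": 0, "tz": 0.001, "rx": 0, "ry": 0, "rz": 0, "grip": -1},
  {"tx": 0, "ty": 0, "tz": 0.002, "rx": 0, "ry": 0, "rz": 0, "grip": -1},
  {"tx": 0, "ty": 0, "tz": 0.003, "rx": 0, "ry": 0, "rz": 0, "grip": -1},
])

```text
clock: 9.6
tcp_pos: [535.2, 155.2, -25.0]
eef_rot: [3.142, 0.0, 3.074]
ft_force: [-11.4, -3.4, 21.9]
opening: 0.1
finger_force: 11.2
```

Run:
```python
from m import *
s=cam("side"); o=ctrl.get_obs(); T=R.from_euler('xyz',o["eef_rot"]); im=s["image"].mean(2).astype(int)
print(o["tcp_pos"],o["ft_force"],[np.round(proj(s,T.apply((0,0,z))+o["tcp_pos"]),1).tolist() for z in (8,0,-11,-22,-30)])
print(im[238:256,260:276:1])
```

```text
[535.16034357 155.15971661 -25.0265794 ] [-9.91519908 -1.86899    16.93289932] [[267.9, 249.9], [267.9, 248.2], [267.9, 245.8], [267.9, 243.3], [267.8, 241.5]]
[[ 58  55  18  42  28  24  25   6   9  12  10   7   7  11  11  13]
 [ 55  56  33  43  27  26  41  28   4  11   5   6   1  11   6   5]
 [ 54  56  32  45  26  27  45  45  21   6   7   9   7   6   7   5]
 [ 55  56  54  45  27  24  44  47  21   9  10   6  10  10  10   8]
 [ 55  54  54  45  27  23  43  44  20  11   4   8   8  11   3   7]
 [ 53  53  55  47  27  27  44  45  23   6   6   6  19  52  52  68]
 [ 55  55  54  54  35  25  43  41  21  12   5  19  52  53  40  26]
 [ 55  53  52  53  53  46  44  43  36  16  29  50  53  43  28  20]
 [ 53  53  55  52  55  53  51  45  50  42  51  54  38  24  22  23]
 [117  62  52  51  55  54  55  53  56  53  54  56  55  28  22  21]
 [120 116  60  56  51  56  53  55  53  46  60  58  43  54  50  25]
 [119 122 118 120 120  62  55  54  44  59  57  31  49  50  46  92]
 [120 120 121 122 122 120  61  41  61  58  32  50  47  48  37  93]
 [123 122 122 121 121 119  59  55  57  52  47  47  48  49  42  88]
 [122 122 122 122 122  94  60  56  53  47  47  47  49  26  73  89]
 [121 121 120 121  93  63  56  52  49  44  48  48  25  21  87  93]
 [120 122 121  82  60  47  50  48  49  49  48  48  23  31  62  90]
 [120  97  79  58  52  51  48  49  48  47  48  26  23  28  36  59]]
```

The desk contact comes at TCP z ≈ -25, so the shut tips really lie about 25 mm behind the reported TCP. Laterally the image agrees. I'll redo the push with the TCP 33 mm lower.

Emit:
jog_arm([
  {"tx": 0, "ty": 0, "tz": -0.05, "rx": 0, "ry": 0, "rz": 0, "grip": -1},
  {"tx": 0, "ty": 0, "tz": -0.09, "rx": 0, "ry": 0, "rz": 0, "grip": -1},
  {"tx": 0.05, "ty": 0, "tz": -0.09, "rx": 0, "ry": 0, "rz": 0, "grip": -1},
  {"tx": 0.09, "ty": -0.03, "tz": -0.09, "rx": 0, "ry": 0, "rz": 0, "grip": -1},
  {"tx": 0.105, "ty": -0.06, "tz": -0.09, "rx": 0, "ry": 0, "rz": 0, "grip": -1},
  {"tx": 0.105, "ty": -0.06, "tz": -0.09, "rx": 0, "ry": 0, "rz": 0, "grip": -1},
  {"tx": 0.105, "ty": -0.06, "tz": -0.09, "rx": 0, "ry": 0, "rz": 0, "grip": -1},
])

```text
clock: 10.35
tcp_pos: [426.5, 102.3, 62.2]
eef_rot: [3.141, 0.002, 3.073]
ft_force: [0.1, 0.2, 1.3]
opening: 0.4
finger_force: 0.0
```

```bash
python3 go.py 432 100.5 6 3.0736
```

```text
t [-0.0055 -0.0014  0.0562] r [ 0.0007  0.0016 -0.001 ] now [426.5 102.3  62.2] [3.141e+00 2.000e-03 3.073e+00] t= 10.35
```

Emit:
jog_arm([
  {"tx": -0.005, "ty": -0.001, "tz": 0.03, "rx": 0, "ry": 0, "rz": 0, "grip": -1},
  {"tx": -0.005, "ty": -0.001, "tz": 0.055, "rx": 0, "ry": 0, "rz": 0, "grip": -1},
  {"tx": -0.008, "ty": -0.001, "tz": 0.055, "rx": 0, "ry": 0, "rz": 0, "grip": -1},
  {"tx": -0.014, "ty": -0.001, "tz": 0.055, "rx": 0, "ry": 0, "rz": 0, "grip": -1},
  {"tx": -0.017, "ty": -0.001, "tz": 0.055, "rx": 0, "ry": 0, "rz": 0, "grip": -1},
])

```text
clock: 10.85
tcp_pos: [445.0, 100.7, 8.4]
eef_rot: [3.141, 0.002, 3.074]
ft_force: [0.6, -0.4, 0.6]
opening: 0.2
finger_force: 0.0
```

Emit:
jog_arm([
  {"tx": -0.001, "ty": 0, "tz": 0, "rx": 0, "ry": 0, "rz": 0, "grip": -1},
  {"tx": -0.003, "ty": 0, "tz": 0, "rx": 0, "ry": 0, "rz": 0, "grip": -1},
])

```text
clock: 11.05
tcp_pos: [447.0, 100.2, 7.9]
eef_rot: [3.141, 0.002, 3.074]
ft_force: [-0.9, -0.5, -0.1]
opening: 0.0
finger_force: 0.0
```

Emit:
jog_arm([
  {"tx": -0.0015, "ty": 0, "tz": 0, "rx": 0, "ry": 0, "rz": 0, "grip": -1},
  {"tx": -0.003, "ty": 0, "tz": 0, "rx": 0, "ry": 0, "rz": 0, "grip": -1},
])

```text
clock: 11.25
tcp_pos: [449.4, 99.9, 7.1]
eef_rot: [3.141, 0.001, 3.074]
ft_force: [-0.1, 0.5, 0.0]
opening: 0.4
finger_force: 0.0
```

Emit:
jog_arm([
  {"tx": -0.0015, "ty": 0, "tz": 0, "rx": 0, "ry": 0, "rz": 0, "grip": -1},
  {"tx": -0.003, "ty": 0, "tz": 0, "rx": 0, "ry": 0, "rz": 0, "grip": -1},
])

```text
clock: 11.45
tcp_pos: [452.2, 99.6, 6.8]
eef_rot: [3.142, -0.0, 3.074]
ft_force: [-0.7, 0.8, 0.6]
opening: 0.1
finger_force: 0.4
```

Emit:
jog_arm([
  {"tx": -0.0015, "ty": 0, "tz": 0, "rx": 0, "ry": 0, "rz": 0, "grip": -1},
  {"tx": -0.003, "ty": 0, "tz": 0, "rx": 0, "ry": 0, "rz": 0, "grip": -1},
])

```text
clock: 11.65
tcp_pos: [455.1, 99.4, 6.7]
eef_rot: [-3.142, -0.0, 3.074]
ft_force: [-0.8, 0.0, 0.8]
opening: -0.2
finger_force: 0.4
```

Emit:
jog_arm([
  {"tx": -0.001, "ty": 0, "tz": 0, "rx": 0, "ry": 0, "rz": 0, "grip": -1},
  {"tx": -0.002, "ty": 0, "tz": 0, "rx": 0, "ry": 0, "rz": 0, "grip": -1},
])

```text
clock: 11.85
tcp_pos: [457.1, 99.2, 6.8]
eef_rot: [-3.142, -0.0, 3.074]
ft_force: [-0.9, -0.4, 0.7]
opening: -0.2
finger_force: 0.4
```

Emit:
jog_arm([
  {"tx": -0.001, "ty": 0, "tz": 0, "rx": 0, "ry": 0, "rz": 0, "grip": -1},
  {"tx": -0.002, "ty": 0, "tz": 0, "rx": 0, "ry": 0, "rz": 0, "grip": -1},
])

```text
clock: 12.05
tcp_pos: [459.1, 99.1, 6.7]
eef_rot: [-3.141, -0.0, 3.074]
ft_force: [-0.6, -1.1, -0.0]
opening: -0.0
finger_force: 0.4
```

Emit:
jog_arm([
  {"tx": -0.001, "ty": 0, "tz": 0, "rx": 0, "ry": 0, "rz": 0, "grip": -1},
  {"tx": -0.002, "ty": 0, "tz": 0, "rx": 0, "ry": 0, "rz": 0, "grip": -1},
])

```text
clock: 12.25
tcp_pos: [461.1, 99.0, 6.7]
eef_rot: [-3.141, -0.0, 3.074]
ft_force: [-1.4, 0.2, 1.2]
opening: -0.0
finger_force: 0.4
```

Run:
```python
from m import *
s=cam("side"); print(big(blue(s),(255,215,320,280))[2]); o=ctrl.get_obs(); print(o["tcp_pos"],o["ft_force"],o["wrist_torque"])
```

```text
[282 241  19  33  90]
[461.3092824   98.98683214   6.75458488] [-0.68166866 -0.19852961  0.47116617] [-0.00302635  0.08550508  0.02072923]
```

The pallet is moving with the tool (blue right edge 299→301). Contact was near TCP x ≈ 451, so the target is ≈ 536.

Emit:
jog_arm([
  {"tx": -0.005, "ty": 0, "tz": 0, "rx": 0, "ry": 0, "rz": 0, "grip": -1},
  {"tx": -0.01, "ty": 0, "tz": 0, "rx": 0, "ry": 0, "rz": 0, "grip": -1},
  {"tx": -0.015, "ty": 0, "tz": 0, "rx": 0, "ry": 0, "rz": 0, "grip": -1},
  {"tx": -0.02, "ty": 0, "tz": 0, "rx": 0, "ry": 0, "rz": 0, "grip": -1},
  {"tx": -0.025, "ty": 0, "tz": 0, "rx": 0, "ry": 0, "rz": 0, "grip": -1},
  {"tx": -0.03, "ty": 0, "tz": 0, "rx": 0, "ry": 0, "rz": 0, "grip": -1},
  {"tx": -0.035, "ty": 0, "tz": 0, "rx": 0, "ry": 0, "rz": 0, "grip": -1},
  {"tx": -0.04, "ty": 0, "tz": 0, "rx": 0, "ry": 0, "rz": 0, "grip": -1},
  {"tx": -0.045, "ty": 0, "tz": 0, "rx": 0, "ry": 0, "rz": 0, "grip": -1},
])

```text
clock: 13.2
tcp_pos: [506.4, 95.9, 6.8]
eef_rot: [-3.142, -0.0, 3.074]
ft_force: [-1.4, -0.9, -0.6]
opening: -0.0
finger_force: 0.6
```

Emit:
jog_arm([
  {"tx": -0.003, "ty": 0, "tz": 0, "rx": 0, "ry": 0, "rz": 0, "grip": -1},
  {"tx": -0.006, "ty": 0, "tz": 0, "rx": 0, "ry": 0, "rz": 0, "grip": -1},
  {"tx": -0.009, "ty": 0, "tz": 0, "rx": 0, "ry": 0, "rz": 0, "grip": -1},
  {"tx": -0.011, "ty": 0, "tz": 0, "rx": 0, "ry": 0, "rz": 0, "grip": -1},
])

```text
clock: 13.6
tcp_pos: [517.2, 95.2, 6.8]
eef_rot: [3.142, 0.0, 3.074]
ft_force: [-1.2, -1.1, 1.0]
opening: 0.1
finger_force: 0.5
```

Run:
```python
from m import *
t=cam("top"); s=cam("side"); cn,c,st=big(blue(s),(280,180,350,270)); print(c,st); cn,c,st=big(blue(t),(300,190,335,250)); print(c,st,[ray(t,st[0]+st[2]/2,v,34).round(1) for v in (st[1],st[1]+st[3])])
```

```text
[309.175  242.4625] [298 228  20  30  80]Traceback (most recent call last):
  File "<stdin>", line 2, in <module>
  File "m.py", line 4, in big
    n,l,st,c=cv2.connectedComponentsWithStats(w); i=1+np.argmax(st[1:,4]);
                                                      ~~~~~~~~~^^^^^^^^^^
    return _wrapfunc(a, 'argmax', axis=axis, out=out, **kwds)
    return bound(*args, **kwds)
ValueError: attempt to get argmax of an empty sequence
```

Emit:
jog_arm([
  {"tx": -0.003, "ty": 0, "tz": 0, "rx": 0, "ry": 0, "rz": 0, "grip": -1},
  {"tx": -0.006, "ty": 0, "tz": 0, "rx": 0, "ry": 0, "rz": 0, "grip": -1},
  {"tx": -0.008, "ty": 0, "tz": 0, "rx": 0, "ry": 0, "rz": 0, "grip": -1},
  {"tx": -0.01, "ty": 0, "tz": 0, "rx": 0, "ry": 0, "rz": 0, "grip": -1},
])

```text
clock: 14.1
tcp_pos: [527.2, 94.6, 6.9]
eef_rot: [3.141, 0.0, 3.074]
ft_force: [-0.6, -0.5, 1.9]
opening: 0.5
finger_force: 0.5
```

Emit:
jog_arm([
  {"tx": -0.001, "ty": 0, "tz": 0, "rx": 0, "ry": 0, "rz": 0, "grip": -1},
  {"tx": -0.0015, "ty": 0, "tz": 0, "rx": 0, "ry": 0, "rz": 0, "grip": -1},
])

```text
clock: 14.3
tcp_pos: [528.6, 94.4, 6.8]
eef_rot: [3.142, 0.0, 3.074]
ft_force: [-0.7, 0.7, 0.5]
opening: -0.2
finger_force: 0.4
```

Emit:
jog_arm([
  {"tx": -0.001, "ty": 0, "tz": 0, "rx": 0, "ry": 0, "rz": 0, "grip": -1},
  {"tx": -0.0015, "ty": 0, "tz": 0, "rx": 0, "ry": 0, "rz": 0, "grip": -1},
])

```text
clock: 14.5
tcp_pos: [530.0, 94.3, 6.8]
eef_rot: [3.142, 0.0, 3.074]
ft_force: [0.8, -0.0, 0.8]
opening: 0.3
finger_force: 0.4
```

Emit:
jog_arm([
  {"tx": -0.0005, "ty": 0, "tz": 0, "rx": 0, "ry": 0, "rz": 0, "grip": -1},
  {"tx": -0.001, "ty": 0, "tz": 0, "rx": 0, "ry": 0, "rz": 0, "grip": -1},
])

```text
clock: 14.7
tcp_pos: [530.9, 94.3, 6.8]
eef_rot: [-3.142, -0.0, 3.074]
ft_force: [-0.5, 0.3, 0.3]
opening: -0.1
finger_force: 0.4
```

Emit:
jog_arm([
  {"tx": -0.0005, "ty": 0, "tz": 0, "rx": 0, "ry": 0, "rz": 0, "grip": -1},
  {"tx": -0.001, "ty": 0, "tz": 0, "rx": 0, "ry": 0, "rz": 0, "grip": -1},
])

```text
clock: 14.9
tcp_pos: [531.9, 94.2, 6.8]
eef_rot: [3.142, -0.0, 3.074]
ft_force: [-0.0, 0.1, -0.3]
opening: 0.3
finger_force: 0.4
```

Emit:
jog_arm([
  {"tx": -0.0005, "ty": 0, "tz": 0, "rx": 0, "ry": 0, "rz": 0, "grip": -1},
  {"tx": -0.001, "ty": 0, "tz": 0, "rx": 0, "ry": 0, "rz": 0, "grip": -1},
])

```text
clock: 15.1
tcp_pos: [533.0, 94.1, 6.8]
eef_rot: [-3.142, -0.0, 3.074]
ft_force: [-0.7, 0.2, 0.3]
opening: 0.0
finger_force: 0.4
```

Emit:
jog_arm([
  {"tx": -0.0005, "ty": 0, "tz": 0, "rx": 0, "ry": 0, "rz": 0, "grip": -1},
  {"tx": -0.001, "ty": 0, "tz": 0, "rx": 0, "ry": 0, "rz": 0, "grip": -1},
])

```text
clock: 15.3
tcp_pos: [534.0, 94.0, 6.8]
eef_rot: [-3.142, -0.0, 3.074]
ft_force: [-0.9, 0.2, 1.1]
opening: -0.2
finger_force: 0.4
```

Emit:
jog_arm([
  {"tx": -0.0005, "ty": 0, "tz": 0, "rx": 0, "ry": 0, "rz": 0, "grip": -1},
  {"tx": -0.001, "ty": 0, "tz": 0, "rx": 0, "ry": 0, "rz": 0, "grip": -1},
])

```text
clock: 15.5
tcp_pos: [535.0, 94.0, 6.7]
eef_rot: [-3.142, -0.0, 3.074]
ft_force: [-2.2, -0.4, 1.4]
opening: -0.1
finger_force: 0.4
```

Run:
```python
from m import *
s=cam("side"); cn,c,st=big(blue(s),(280,180,350,270)); print(c,st, ray(s,st[0]+st[2],st[1]+10,34))
h=cv2.convexHull(cn).reshape(-1,2); print(h.tolist())
g=cv2.inRange(hsv(s),(45,100,60),(80,255,255)); print(big(g,(270,180,350,270))[1:], [ray(s,*big(g,(270,180,350,270))[1],12)])
# prediction of pallet top-rim corners (z=34) at stations: local axes
a=-0.068; e=np.array([np.cos(a),np.sin(a)]); n=np.array([-e[1],e[0]])
for tr in (0,80,85,90):
    c0=np.array([504,95.7])+tr*e
    print(tr,[np.round(proj(s,[*(c0+32*i*e+32*j*n),34]),1).tolist() for i,j in((1,-1),(-1,-1),(1,1))])
```

```text
[316.50877193 234.42105263] [307 224  16  19  57] [619.24066255  57.38353802  34.        ]
[[308, 224], [320, 233], [322, 235], [321, 238], [318, 241], [316, 242], [315, 241], [307, 224]]
(array([314.66666667, 248.33333333]), array([314, 248,   2,   2,   3], dtype=int32)) [array([587.24934529,  55.86891073,  12.        ])]
0 [[299.2, 257.4], [279.9, 275.7], [278.5, 240.9]]
80 [[322.0, 235.8], [303.9, 253.0], [301.4, 220.3]]
85 [[323.4, 234.5], [305.4, 251.6], [302.7, 219.1]]
90 [[324.7, 233.2], [306.8, 250.2], [304.1, 217.9]]
```

Emit:
jog_arm([
  {"tx": -0.0005, "ty": 0, "tz": 0, "rx": 0, "ry": 0, "rz": 0, "grip": -1},
  {"tx": -0.001, "ty": 0, "tz": 0, "rx": 0, "ry": 0, "rz": 0, "grip": -1},
])

```text
clock: 15.75
tcp_pos: [535.9, 93.9, 6.7]
eef_rot: [-3.142, -0.0, 3.074]
ft_force: [-0.4, -0.4, -0.3]
opening: -0.3
finger_force: 0.4
```

Emit:
jog_arm([
  {"tx": -0.0005, "ty": 0, "tz": 0, "rx": 0, "ry": 0, "rz": 0, "grip": -1},
  {"tx": -0.001, "ty": 0, "tz": 0, "rx": 0, "ry": 0, "rz": 0, "grip": -1},
])

```text
clock: 15.95
tcp_pos: [536.9, 93.8, 6.7]
eef_rot: [-3.142, -0.0, 3.074]
ft_force: [-0.5, -1.1, 0.0]
opening: -0.0
finger_force: 0.4
```

Emit:
jog_arm([
  {"tx": -0.0005, "ty": 0, "tz": 0, "rx": 0, "ry": 0, "rz": 0, "grip": -1},
  {"tx": -0.001, "ty": 0, "tz": 0, "rx": 0, "ry": 0, "rz": 0, "grip": -1},
])

```text
clock: 16.15
tcp_pos: [537.9, 93.8, 6.7]
eef_rot: [-3.142, -0.0, 3.074]
ft_force: [-0.4, -0.5, 0.7]
opening: 0.0
finger_force: 0.4
```

```bash
cat > tr.py <<'E'
from m import *
s=cam("side"); cn,c,st=big(blue(s),(280,180,350,270)); h=cv2.convexHull(cn).reshape(-1,2); print(h.tolist())
a=-0.068; e=np.array([np.cos(a),np.sin(a)])
v=s["image"][215:262,270:350].astype(int); b=(v[:,:,2]-v[:,:,0]).clip(0); 
w=b*(b>25); yy,xx=np.nonzero(w); print('right edge per row:',[(int(r)+215, round(float(270+xx[yy==r].max()),1)) for r in range(14,30) if (yy==r).any()])
x0,y0,k=270,200,9
cv2.imwrite('pics/tr.png',cv2.resize(s["image"][200:265,270:350],None,fx=k,fy=k,interpolation=2)[:,:,::-1])
E
python3 tr.py
```

```text
[[311, 225], [319, 231], [322, 234], [322, 237], [318, 241], [316, 242], [308, 224], [308, 223]]
right edge per row: [(229, 317.0), (230, 318.0), (231, 319.0), (232, 321.0), (233, 322.0), (234, 323.0), (235, 322.0), (236, 322.0), (237, 322.0), (238, 321.0), (239, 320.0), (240, 319.0), (241, 318.0), (242, 316.0)]
```

Emit:
jog_arm([
  {"tx": -0.0005, "ty": 0, "tz": 0, "rx": 0, "ry": 0, "rz": 0, "grip": -1},
  {"tx": -0.001, "ty": 0, "tz": 0, "rx": 0, "ry": 0, "rz": 0, "grip": -1},
])

```text
clock: 16.4
tcp_pos: [538.9, 93.7, 6.8]
eef_rot: [-3.142, -0.0, 3.074]
ft_force: [-1.7, 0.2, 0.2]
opening: -0.2
finger_force: 0.4
```

I've reached the travel where it should be caught (about 85–88 mm), so I'll back off and measure with a clear view.

Emit:
jog_arm([
  {"tx": 0.03, "ty": 0, "tz": 0, "rx": 0, "ry": 0, "rz": 0, "grip": -1},
  {"tx": 0.06, "ty": 0, "tz": -0.02, "rx": 0, "ry": 0, "rz": 0, "grip": -1},
  {"tx": 0.08, "ty": 0, "tz": -0.07, "rx": 0, "ry": 0, "rz": 0, "grip": -1},
  {"tx": 0.08, "ty": 0.04, "tz": -0.12, "rx": 0, "ry": 0, "rz": 0, "grip": 1},
  {"tx": 0.08, "ty": 0.08, "tz": -0.13, "rx": 0, "ry": 0, "rz": 0, "grip": 1},
  {"tx": 0.08, "ty": 0.11, "tz": -0.13, "rx": 0, "ry": 0, "rz": 0, "grip": 1},
  {"tx": 0.08, "ty": 0.11, "tz": -0.13, "rx": 0, "ry": 0, "rz": 0, "grip": 1},
])

```text
clock: 17.1
tcp_pos: [466.9, 212.8, 138.3]
eef_rot: [3.139, 0.003, 3.078]
ft_force: [-0.4, -0.2, -0.7]
opening: 58.2
finger_force: 0.0
```

```bash
python3 tr.py
python3 - <<'E'
from m import *
o=ctrl.get_obs(); print(o["tcp_pos"],o["opening"],o["clock"])
a=-0.068; e=np.array([np.cos(a),np.sin(a)])
for n,roi,rz in (("top",(296,180,336,250),34),("side",(270,180,350,270),34)):
    d=cam(n); cn,c,st=big(blue(d),roi); M=cv2.moments(cv2.convexHull(cn)); g=(M['m10']/M['m00'],M['m01']/M['m00'])
    p=ray(d,*g,34); print(n,g,cv2.contourArea(cv2.convexHull(cn)),p[:2], 'travel', (p[:2]-[504,95.7] if 0 else p[:2]-np.array({'top':[504.2,96.5],'side':[503.,94.8]}[n]))@e)
E
```

```text
[[308, 222], [322, 233], [323, 234], [323, 236], [312, 247], [306, 252], [289, 237], [286, 234], [287, 233], [303, 219]]
right edge per row: [(229, 317.0), (230, 319.0), (231, 320.0), (232, 321.0), (233, 323.0), (234, 323.0), (235, 323.0), (236, 323.0), (237, 322.0), (238, 321.0), (239, 320.0), (240, 319.0), (241, 318.0), (242, 316.0), (243, 314.0), (244, 314.0)]
[466.60855766 210.72336734 137.22928604] 65.18219497011073 17.15
top (316.24047619047616, 213.87) 350.0 [592.14081866  89.28110193] travel 88.2280846701962
side (305.0267077555213, 235.07473035439136) 649.0 [590.0292904  87.8958669] travel 87.2972755195835
```

```bash
cat > tr2.py <<'E'
from m import *
a=-0.068; e=np.array([np.cos(a),np.sin(a)])
def soft(im,roi,ch):
    x0,y0,x1,y1=roi; v=im[y0:y1,x0:x1].astype(float)
    w=(v[...,2]-v[...,0]-20).clip(0,60) if ch=='b' else (v[...,0]-v[...,2]-60).clip(0,60)
    yy,xx=np.mgrid[y0:y1,x0:x1]; return (w*xx).sum()/w.sum(),(w*yy).sum()/w.sum()
for n,r0,r1,k0,k1 in (("top",(300,225,332,258),(300,197,334,231),(309,233,321,248),(310,206,322,221)),("side",(252,230,306,282),(280,212,330,258),(268,242,290,266),(294,221,314,244))):
    d=cam(n); im0=cv2.imread('pics/%s0.png'%n)[:,:,::-1]
    A=ray(d,*soft(im0,r0,'b'),32)[:2]; B=ray(d,*soft(d["image"],r1,'b'),32)[:2]
    C=ray(d,*soft(im0,k0,'n'),50)[:2]; D=ray(d,*soft(d["image"],k1,'n'),50)[:2]
    print(n,'blue',A.round(1),B.round(1),(B-A)@e,'nut',C.round(1),D.round(1),(D-C)@e)
    x0,y0,x1,y1=r1; print(np.arctan2(*(B-A)[::-1]))
s=d; im=s["image"].astype(float); v=im[240:256,304:326]; w=(v[...,1]-(v[...,0]+v[...,2])/2-12).clip(0); yy,xx=np.mgrid[240:256,304:326]; G=((w*xx).sum()/w.sum(),(w*yy).sum()/w.sum()); print('green',G,ray(s,*G,12)[:2],ray(s,*G,12)[:2]@e,'pallet',B@e)
E
python3 tr2.py
```

```text
top blue [504.3  96.6] [594.1  85.3] 90.32897047579716 nut [506.2  95.6] [592.3  88.8] 86.31774564648308
-0.12544358913352982
side blue [505.5  89.2] [591.7  82.1] 86.47447501312988 nut [505.7  98. ] [592.6  91.7] 87.17955189905548
-0.08246899513451983
green (np.float64(314.8069705093834), np.float64(248.41286863270778)) [587.28353605  55.48631034] 582.1560976381573 pallet 584.7220877620931
```

The pallet sits at about 86–87 mm, within the catch. Now I'll grip the 24 socket twice, at perpendicular yaws, to centre it in the jaws.

```bash
python3 go.py 504.6 223.5 17 3.0736
```

```text
t [-0.0371  0.0182  0.1191] r [-0.0007 -0.0007 -0.0009] now [466.5 208.  136.2] [-3.141e+00 -1.000e-03  3.073e+00] t= 17.35
```

Emit:
jog_arm([
  {"tx": -0.037, "ty": 0.017, "tz": 0.02, "rx": 0, "ry": 0, "rz": 0, "grip": 1},
  {"tx": -0.037, "ty": 0.017, "tz": 0.03, "rx": 0, "ry": 0, "rz": 0, "grip": 1},
  {"tx": -0.037, "ty": 0.017, "tz": 0.07, "rx": 0, "ry": 0, "rz": 0, "grip": 1},
  {"tx": -0.037, "ty": 0.017, "tz": 0.1, "rx": 0, "ry": 0, "rz": 0, "grip": 1},
  {"tx": -0.037, "ty": 0.017, "tz": 0.119, "rx": 0, "ry": 0, "rz": 0, "grip": 1},
  {"tx": -0.037, "ty": 0.017, "tz": 0.119, "rx": 0, "ry": 0, "rz": 0, "grip": 1},
  {"tx": -0.037, "ty": 0.017, "tz": 0.119, "rx": 0, "ry": 0, "rz": 0, "grip": 1},
])

```text
clock: 18.05
tcp_pos: [504.6, 222.6, 18.1]
eef_rot: [-3.141, -0.0, 3.073]
ft_force: [0.6, -0.2, -0.3]
opening: 85.6
finger_force: 0.0
```

Emit:
jog_arm([
  {"tx": 0, "ty": 0, "tz": 0, "rx": 0, "ry": 0, "rz": 0, "grip": -0.3},
  {"tx": 0, "ty": 0, "tz": 0, "rx": 0, "ry": 0, "rz": 0, "grip": -0.3},
  {"tx": 0, "ty": 0, "tz": 0, "rx": 0, "ry": 0, "rz": 0, "grip": -0.3},
  {"tx": 0, "ty": 0, "tz": 0, "rx": 0, "ry": 0, "rz": 0, "grip": -0.3},
  {"tx": 0, "ty": 0, "tz": 0, "rx": 0, "ry": 0, "rz": 0, "grip": -0.3},
  {"tx": 0, "ty": 0, "tz": 0, "rx": 0, "ry": 0, "rz": 0, "grip": -0.3},
], squeeze=20)

```text
clock: 18.65
tcp_pos: [505.2, 223.5, 18.9]
eef_rot: [3.141, 0.002, 3.074]
ft_force: [-0.6, -0.0, 4.9]
opening: 35.3
finger_force: 22.1
```

Emit:
jog_arm([
  {"tx": 0, "ty": 0, "tz": 0, "rx": 0, "ry": 0, "rz": 0, "grip": 1},
  {"tx": 0, "ty": 0, "tz": 0, "rx": 0, "ry": 0, "rz": 0.0, "grip": 1},
  {"tx": 0, "ty": 0, "tz": 0, "rx": 0, "ry": 0, "rz": 0.15, "grip": 1},
  {"tx": 0, "ty": 0, "tz": 0, "rx": 0, "ry": 0, "rz": 0.3, "grip": 1},
  {"tx": 0, "ty": 0, "tz": 0, "rx": 0, "ry": 0, "rz": 0.45, "grip": 1},
  {"tx": 0, "ty": 0, "tz": 0, "rx": 0, "ry": 0, "rz": 0.6, "grip": 1},
  {"tx": 0, "ty": 0, "tz": 0, "rx": 0, "ry": 0, "rz": 0.75, "grip": 1},
])

```text
clock: 19.35
tcp_pos: [504.2, 223.3, 17.1]
eef_rot: [-3.141, -0.001, 2.318]
ft_force: [-0.2, -0.2, -1.0]
opening: 85.5
finger_force: 0.0
```

Emit:
jog_arm([
  {"tx": 0, "ty": 0, "tz": 0, "rx": 0, "ry": 0, "rz": 0.15, "grip": 1},
  {"tx": 0, "ty": 0, "tz": 0, "rx": 0, "ry": 0, "rz": 0.3, "grip": 1},
  {"tx": 0, "ty": 0, "tz": 0, "rx": 0, "ry": 0, "rz": 0.45, "grip": 1},
  {"tx": 0, "ty": 0, "tz": 0, "rx": 0, "ry": 0, "rz": 0.6, "grip": 1},
  {"tx": 0, "ty": 0, "tz": 0, "rx": 0, "ry": 0, "rz": 0.75, "grip": 1},
  {"tx": 0, "ty": 0, "tz": 0, "rx": 0, "ry": 0, "rz": 0.82, "grip": 1},
  {"tx": 0, "ty": 0, "tz": 0, "rx": 0, "ry": 0, "rz": 0.82, "grip": 1},
])

```text
clock: 20.05
tcp_pos: [504.2, 223.3, 17.1]
eef_rot: [-3.141, 0.0, 1.503]
ft_force: [-0.5, 0.2, -0.1]
opening: 85.1
finger_force: 0.0
```

```bash
python3 go.py 505.2 223.5 18.5 1.503
python3 - <<'E'
from h import *
print(ctrl.get_obs()["joint_pos"].round(3), ctrl.get_obs()["opening"])
E
```

```text
t [ 0.0003  0.001  -0.0014] r [-0.001   0.0004  0.0004] now [504.2 223.3  17.1] [-3.141  0.     1.503] t= 20.05
[0.355 0.009 1.652 0.    1.481 0.423] 85.06906650275363
```

Emit:
jog_arm([
  {"tx": 0, "ty": 0, "tz": 0, "rx": 0, "ry": 0, "rz": 0, "grip": -0.4},
  {"tx": 0, "ty": 0, "tz": 0, "rx": 0, "ry": 0, "rz": 0, "grip": -0.4},
  {"tx": 0, "ty": 0, "tz": 0, "rx": 0, "ry": 0, "rz": 0, "grip": -0.4},
  {"tx": 0, "ty": 0, "tz": 0, "rx": 0, "ry": 0, "rz": 0, "grip": -0.4},
  {"tx": 0, "ty": 0, "tz": 0, "rx": 0, "ry": 0, "rz": 0, "grip": -0.4},
  {"tx": 0, "ty": 0, "tz": 0, "rx": 0, "ry": 0, "rz": 0, "grip": -0.4},
  {"tx": 0, "ty": 0, "tz": 0, "rx": 0, "ry": 0, "rz": 0, "grip": -0.4},
], squeeze=60)

```text
clock: 20.75
tcp_pos: [504.8, 223.4, 18.0]
eef_rot: [3.141, -0.0, 1.504]
ft_force: [-0.6, -0.2, 1.7]
opening: 34.9
finger_force: 59.8
```

Emit:
jog_arm([
  {"tx": 0, "ty": 0, "tz": -0.02, "rx": 0, "ry": 0, "rz": 0, "grip": -0.4},
  {"tx": 0, "ty": 0, "tz": -0.05, "rx": 0, "ry": 0, "rz": 0, "grip": -0.4},
  {"tx": 0, "ty": 0, "tz": -0.08, "rx": 0, "ry": 0, "rz": 0, "grip": -0.4},
  {"tx": 0, "ty": 0, "tz": -0.08, "rx": 0, "ry": 0, "rz": 0, "grip": -0.4},
  {"tx": 0, "ty": 0, "tz": -0.08, "rx": 0, "ry": 0, "rz": 0, "grip": -0.4},
])

```text
clock: 21.25
tcp_pos: [504.8, 223.4, 97.7]
eef_rot: [3.141, -0.0, 1.504]
ft_force: [-0.9, -0.1, -2.2]
opening: 34.6
finger_force: 60.0
```

Run:
```python
from m import *
s=cam("side"); o=ctrl.get_obs(); print(o["tcp_pos"],o["opening"],o["finger_force"],o["ft_force"])
# yellow ring of the held socket: hue 20-32
m=cv2.inRange(hsv(s),(18,110,60),(30,255,255)); m[:,:190]=0; m[:150]=0;m[225:]=0; m[:,270:]=0
yy,xx=np.nonzero(m); print(len(xx), xx.min(),xx.max(),yy.min(),yy.max())
for z in range(0,1): print([ (h,np.round(proj(s,[505,223.4,h]),1).tolist()) for h in (32,90,100,110)])
```

```text
[504.04292198 223.15524164  96.34070314] 34.314970238068256 59.998955726623535 [ 0.49229063  0.50543658 -1.37568356]
24 233 243 205 212
[(32, [237.4, 228.1]), (90, [236.0, 213.6]), (100, [235.7, 211.0]), (110, [235.5, 208.4])]
```

Run:
```python
from m import *
for n,r in (("top",(311,207,323,221)),("side",(298,222,314,240))):
    d=cam(n); x0,y0,x1,y1=r; v=d["image"][y0:y1,x0:x1].astype(float)
    yy,xx=np.mgrid[y0:y1,x0:x1]
    br=((v[...,0]-v[...,2])>60)&(v[...,0]>100)
    hull=cv2.convexHull(np.argwhere(br)[:,::-1].astype(np.int32)); M=cv2.moments(hull); g=(M['m10']/M['m00']+x0,M['m01']/M['m00']+y0)
    inside=np.array([[cv2.pointPolygonTest(hull.astype(np.float32),(float(x-x0),float(y-y0)),False)>=0 for x in range(x0,x1)] for y in range(y0,y1)])
    w=((v.min(2)-110).clip(0,100))*inside*(~br); c=((w*xx).sum()/w.sum(),(w*yy).sum()/w.sum())
    print(n,'hull',np.round(g,1),ray(d,*g,54)[:2].round(1),'stud',np.round(c,1),w.sum(),ray(d,*c,58.5)[:2].round(1), 'area',cv2.contourArea(hull))
```

```text
top hull [316.7 212.5] [592.8  89.4] stud [316.9 212.2] 1662.0 [592.9  89. ] area 42.5
side hull [305. 229.] [592.1  91. ] stud [305.  228.1] 882.0 [591.5  90.8] area 62.0
```

```bash
python3 go.py 592 90 68 1.503
```

```text
t [-0.1267  0.0972  0.0273] r [-0.0033  0.0015  0.0008] now [503.6 223.   95.4] [-3.138e+00  1.000e-03  1.504e+00] t= 21.4
```

Emit:
jog_arm([
  {"tx": -0.04, "ty": 0.03, "tz": 0, "rx": 0, "ry": 0, "rz": 0, "grip": -0.4},
  {"tx": -0.08, "ty": 0.06, "tz": 0, "rx": 0, "ry": 0, "rz": 0, "grip": -0.4},
  {"tx": -0.115, "ty": 0.088, "tz": 0, "rx": 0, "ry": 0, "rz": 0, "grip": -0.4},
  {"tx": -0.127, "ty": 0.097, "tz": 0.01, "rx": 0, "ry": 0, "rz": 0, "grip": -0.4},
  {"tx": -0.127, "ty": 0.097, "tz": 0.02, "rx": 0, "ry": 0, "rz": 0, "grip": -0.4},
  {"tx": -0.127, "ty": 0.097, "tz": 0.027, "rx": 0, "ry": 0, "rz": 0, "grip": -0.4},
  {"tx": -0.127, "ty": 0.097, "tz": 0.027, "rx": 0, "ry": 0, "rz": 0, "grip": -0.4},
])

```text
clock: 22.1
tcp_pos: [591.0, 91.4, 68.1]
eef_rot: [-3.137, 0.0, 1.505]
ft_force: [0.8, 0.5, -1.1]
opening: 34.5
finger_force: 60.2
```

Emit:
jog_arm([
  {"tx": 0, "ty": 0, "tz": 0, "rx": 0, "ry": 0, "rz": 0, "grip": -0.4},
  {"tx": 0, "ty": 0, "tz": 0, "rx": 0, "ry": 0, "rz": 0, "grip": -0.4},
])

```text
clock: 22.3
tcp_pos: [592.8, 91.3, 71.5]
eef_rot: [3.141, -0.0, 1.505]
ft_force: [0.3, 0.3, -0.5]
opening: 34.3
finger_force: 60.2
```

```bash
python3 go.py 592 90 63 1.503
python3 - <<'E'
from m import *
s=cam("side"); im=s["image"]
k=9; x0,y0=275,195
cv2.imwrite('pics/fin.png',cv2.resize(im[y0:y0+62,x0:x0+62],None,fx=k,fy=k,interpolation=2)[:,:,::-1])
E
```

```text
t [-0.0013 -0.0007  0.0085] r [ 0.001  -0.0003  0.0024] now [592.8  91.3  71.5] [ 3.141 -0.     1.505] t= 22.3
```

View pics/fin.png

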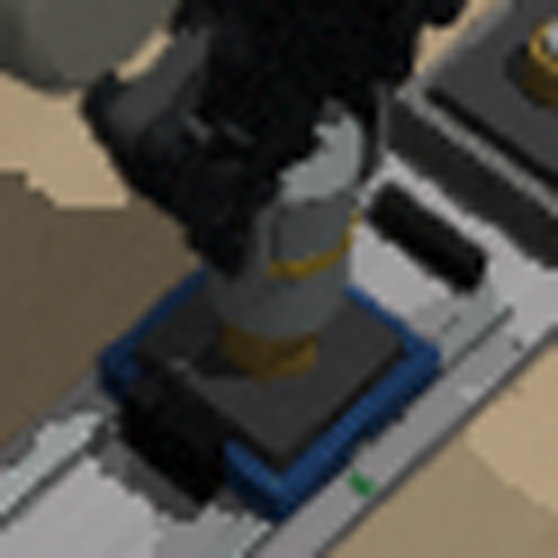

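The socket hangs straight over the nut: socket mouth centre at crop u≈278, nut at ≈269. I'll check the projections, then lower.

Run:
```python
from m import *
s=cam("side")
for p in [(592.8,91.3,66),(592,90,66),(592,90,48),(591,90,48),(592,91.5,48)]: u=proj(s,p); print(p,(u[0]-275)*9,(u[1]-195)*9)
```

```text
(592.8, 91.3, 66) 273.54916614754745 276.98502155225117
(592, 90, 66) 275.7322777651288 281.6930642106157
(592, 90, 48) 271.5473134539165 321.3284970244096
(591, 90, 48) 269.19293789733683 323.8213423571916
(592, 91.5, 48) 266.8933193191304 318.22863131635546
```

Emit:
jog_arm([
  {"tx": -0.0005, "ty": -0.0008, "tz": 0.003, "rx": 0, "ry": 0, "rz": 0, "grip": -0.4},
  {"tx": -0.0005, "ty": -0.0008, "tz": 0.006, "rx": 0, "ry": 0, "rz": 0, "grip": -0.4},
  {"tx": -0.0005, "ty": -0.0008, "tz": 0.008, "rx": 0, "ry": 0, "rz": 0, "grip": -0.4},
  {"tx": -0.0005, "ty": -0.0008, "tz": 0.008, "rx": 0, "ry": 0, "rz": 0, "grip": -0.4},
])

```text
clock: 22.8
tcp_pos: [591.7, 89.6, 62.1]
eef_rot: [-3.141, 0.0, 1.504]
ft_force: [-0.6, 0.5, -2.1]
opening: 34.4
finger_force: 60.2
```

Emit:
jog_arm([
  {"tx": 0, "ty": 0, "tz": 0.001, "rx": 0, "ry": 0, "rz": 0, "grip": -0.4},
  {"tx": 0, "ty": 0, "tz": 0.002, "rx": 0, "ry": 0, "rz": 0, "grip": -0.4},
])

```text
clock: 23.0
tcp_pos: [592.2, 89.7, 60.8]
eef_rot: [3.141, -0.0, 1.504]
ft_force: [0.3, -0.1, -1.4]
opening: 34.4
finger_force: 60.2
```

Emit:
jog_arm([
  {"tx": 0, "ty": 0, "tz": 0.001, "rx": 0, "ry": 0, "rz": 0, "grip": -0.4},
  {"tx": 0, "ty": 0, "tz": 0.002, "rx": 0, "ry": 0, "rz": 0, "grip": -0.4},
])

```text
clock: 23.2
tcp_pos: [592.6, 89.8, 59.9]
eef_rot: [3.14, -0.0, 1.504]
ft_force: [-1.5, -0.1, 6.0]
opening: 34.4
finger_force: 60.9
```

Contact is at the crown chamfer. Turning under light press to find the flats.

Emit:
jog_arm([
  {"tx": 0, "ty": 0, "tz": 0.0005, "rx": 0, "ry": 0, "rz": 0.05, "grip": -0.4},
  {"tx": 0, "ty": 0, "tz": 0.001, "rx": 0, "ry": 0, "rz": 0.1, "grip": -0.4},
  {"tx": 0, "ty": 0, "tz": 0.001, "rx": 0, "ry": 0, "rz": 0.15, "grip": -0.4},
  {"tx": 0, "ty": 0, "tz": 0.001, "rx": 0, "ry": 0, "rz": 0.2, "grip": -0.4},
])

```text
clock: 23.6
tcp_pos: [592.5, 90.2, 58.0]
eef_rot: [3.141, -0.001, 1.302]
ft_force: [0.7, 1.9, -1.1]
opening: 34.6
finger_force: 60.6
```

Emit:
jog_arm([
  {"tx": 0, "ty": 0, "tz": 0, "rx": 0, "ry": 0, "rz": 0.05, "grip": -0.4},
  {"tx": 0, "ty": 0, "tz": 0, "rx": 0, "ry": 0, "rz": 0.1, "grip": -0.4},
  {"tx": 0, "ty": 0, "tz": 0, "rx": 0, "ry": 0, "rz": 0.15, "grip": -0.4},
  {"tx": 0, "ty": 0, "tz": 0, "rx": 0, "ry": 0, "rz": 0.2, "grip": -0.4},
])

```text
clock: 24.0
tcp_pos: [592.1, 90.0, 57.5]
eef_rot: [-3.141, -0.001, 1.102]
ft_force: [0.6, 0.3, -1.0]
opening: 34.9
finger_force: 60.4
```

Emit:
jog_arm([
  {"tx": 0, "ty": 0, "tz": 0, "rx": 0, "ry": 0, "rz": 0.05, "grip": -0.4},
  {"tx": 0, "ty": 0, "tz": 0, "rx": 0, "ry": 0, "rz": 0.1, "grip": -0.4},
  {"tx": 0, "ty": 0, "tz": 0, "rx": 0, "ry": 0, "rz": 0.15, "grip": -0.4},
  {"tx": 0, "ty": 0, "tz": 0, "rx": 0, "ry": 0, "rz": 0.2, "grip": -0.4},
])

```text
clock: 24.4
tcp_pos: [592.3, 90.2, 57.6]
eef_rot: [-3.141, -0.001, 0.902]
ft_force: [0.4, 2.5, -1.0]
opening: 34.3
finger_force: 60.2
```

Emit:
jog_arm([
  {"tx": 0, "ty": 0, "tz": 0.001, "rx": 0, "ry": 0, "rz": 0, "grip": -0.4},
  {"tx": 0, "ty": 0, "tz": 0.002, "rx": 0, "ry": 0, "rz": 0, "grip": -0.4},
])

```text
clock: 24.6
tcp_pos: [592.8, 90.2, 57.3]
eef_rot: [3.14, -0.002, 0.906]
ft_force: [-0.6, 2.3, 7.9]
opening: 34.5
finger_force: 60.9
```

Emit:
jog_arm([
  {"tx": 0, "ty": 0, "tz": 0.001, "rx": 0, "ry": 0, "rz": 0, "grip": -0.4},
  {"tx": 0, "ty": 0, "tz": 0.002, "rx": 0, "ry": 0, "rz": 0, "grip": -0.4},
])

```text
clock: 24.8
tcp_pos: [593.5, 90.2, 56.4]
eef_rot: [3.139, -0.003, 0.906]
ft_force: [-0.6, 1.3, 10.3]
opening: 34.6
finger_force: 61.1
```

Run:
```python
from h import *
o=ctrl.get_obs(); print(o["tcp_pos"],o["ft_force"],o["wrist_torque"],o["joint_pos"].round(3))
```

```text
[593.46565916  90.17236676  56.4277991 ] [-0.59707179  1.34922756 10.32051212] [0.36043007 0.1112002  0.0939486 ] [9.400e-02 1.090e-01 1.477e+00 1.000e-03 1.551e+00 7.590e-01]
```

Emit:
jog_arm([
  {"tx": 0, "ty": 0, "tz": 0, "rx": 0, "ry": 0, "rz": 0.05, "grip": -0.4},
  {"tx": 0, "ty": 0, "tz": 0, "rx": 0, "ry": 0, "rz": 0.1, "grip": -0.4},
  {"tx": 0, "ty": 0, "tz": 0, "rx": 0, "ry": 0, "rz": 0.15, "grip": -0.4},
])

```text
clock: 25.1
tcp_pos: [593.3, 90.2, 56.1]
eef_rot: [3.139, -0.004, 0.754]
ft_force: [-0.9, 2.8, 7.5]
opening: 34.8
finger_force: 61.0
```

Emit:
jog_arm([
  {"tx": 0, "ty": 0, "tz": 0, "rx": 0, "ry": 0, "rz": 0.05, "grip": -0.4},
  {"tx": 0, "ty": 0, "tz": 0, "rx": 0, "ry": 0, "rz": 0.1, "grip": -0.4},
  {"tx": 0, "ty": 0, "tz": 0, "rx": 0, "ry": 0, "rz": 0.15, "grip": -0.4},
])

```text
clock: 25.4
tcp_pos: [593.2, 90.3, 55.9]
eef_rot: [3.14, -0.004, 0.604]
ft_force: [-0.9, 2.0, 5.1]
opening: 34.3
finger_force: 61.0
```

Emit:
jog_arm([
  {"tx": 0, "ty": 0, "tz": 0, "rx": 0, "ry": 0, "rz": 0.05, "grip": -0.4},
  {"tx": 0, "ty": 0, "tz": 0, "rx": 0, "ry": 0, "rz": 0.1, "grip": -0.4},
  {"tx": 0, "ty": 0, "tz": 0, "rx": 0, "ry": 0, "rz": 0.15, "grip": -0.4},
])

```text
clock: 25.7
tcp_pos: [593.2, 90.3, 55.7]
eef_rot: [3.141, -0.004, 0.454]
ft_force: [-0.1, 2.0, 5.8]
opening: 34.6
finger_force: 60.9
```

Run:
```python
from m import *
o=ctrl.get_obs(); print(o["tcp_pos"],o["ft_force"],o["wrist_torque"])
s=cam("side"); im=s["image"].astype(int); np.set_printoptions(linewidth=250)
v=im[218:240,294:318]; print((v[...,0]-v[...,2]))
```

```text
[593.18678049  90.34534273  55.73160028] [-0.09848819  2.0489567   5.79957837] [0.45698725 0.02048692 0.18770397]
[[ -2   0  -1  -1   0  -1  -2  -2  -1  -2  -2  -3  -2  -3  -3  -1  -2  -3  -1  -3  -2   0  -1   0]
 [ -5  -3  -2   0   0  -4  -5  -2  -2  -4  -3  -3  -1  -3  -2  -2  -1  -2  -3  -2  -1  -1  -2   0]
 [  6   1  -2  -1   1  -3  -2  -3  -1  -4  -4  -4  -5  -4  -3  -3  -3  -4  -3  -2  -2   0  -1  -2]
 [ 48  28   3  -1  -2   0  -2  -1  -1   0  -3  -3  -4  -3  -4  -4  -2  -3  -2  -3  -1   0  -1  -2]
 [ 49  27   4   1  10  -2  -1  -1  -2  -3  -2  -2  -2  -3  -2  -2  -2   0  -3  -3  -1   0   0  -1]
 [ 48  37  15   6   9  26   0  -2  -3  -2  -2  -2  -1  -1  -2  -3  -3  -3  -2  -2   0   0  -2  -2]
 [ 50  50  48  -6 -19  20   0  -3  -1  -3  -2  -1  -1  -2  -2  -3  -3  -3  -2  -2  -2  -2   0  -3]
 [ 49  34  -5 -35 -13  37  24  -1  -2  -1  -2  -2  -1  -3  -2  -2  -2  -2  -2  10   1  -1   1  -1]
 [ 34 -18 -37 -27  -4  23  43  29   0  -1  -2  -3  -1  -2  -2  -4  -2  -2  20  20   0  -2   0   0]
 [-23 -37 -22  -2  -2  -1  22  49  63  74  20  -1  -1  -3  -3  -2  43  60  48  13 -32 -48 -20  
[... 492 characters left out ...]
2  -1]
 [  1  -2   1  -4   0   0  -2  -2  -1  -2  -3  -3  -2  -1  -3  -2  -3  -1  -2   0  -1  -1  -1  -2]
 [ -1  -1  -4   0   0  -2   1  -2  -2  -1  -1  -3  -3  -3  -3  -3  -3  -2  -2   1  -2  -2   0  -1]
 [ -2  -1   0   0  -2  -1   0  -1  -2  -3  -3  -1  -2  -2  -4  12   0   0   0   1  -2   0   0  -1]
 [ -2  -3  -1  -1  -1  -2   0  -1  -2  11  21  13   0   5  -2   0   0  -4  -1  -3  -1  -1  -2  -1]
 [ -1   0  -2  -1  -1  -3  -2  -1   0  -2   3  -2   1  -2  -2  -2   0  -1  -2  -1  -1  -1  -3 -42]
 [  0   2   0  -1  -1  -1   0  -2  -2  -3   0  -1  -1  -1   0  -1   0  -1   0  -2  -1  -2 -45 -62]
 [  1  -1   3   1   1   0  -2  -1  -1  -1  -2   0   0  -3  -1   0  -3   0  -1  -1  -4 -63 -61 -64]]
```

Run:
```python
from m import *
s=cam("side")
def ringz(im,roi,c):
    x0,y0,x1,y1=roi; v=im[y0:y1,x0:x1].astype(float); w=(v[...,0]-v[...,2]-20).clip(0); yy,xx=np.mgrid[y0:y1,x0:x1]
    cx=proj(s,[*c,50])[0]; col=abs(xx-cx)<3; w=w*col; r=(w*yy).sum()/w.sum()
    f=lambda z: proj(s,[c[0]-13.9,c[1]-11.5,z])[1]-r
    from scipy.optimize import brentq
    return r,brentq(f,0,150)
im0=cv2.imread('pics/side0.png')[:,:,::-1]
print(ringz(im0,(226,222,248,236),(504.6,223.4)), ringz(s["image"],(298,222,316,233),(593,90.3)))
EOF
```

```text
(np.float64(231.5609756097561), 44.61276672442513) (np.float64(228.2716049382716), 83.16645815462347)Traceback (most recent call last):
  File "<stdin>", line 11, in <module>
NameError: name 'EOF' is not defined
```

Ring height and TCP agree: the mouth is at about 50 mm, already past the crown (56), with the nut almost fully covered. I'll press on down.

Emit:
jog_arm([
  {"tx": 0, "ty": 0, "tz": 0.001, "rx": 0, "ry": 0, "rz": 0, "grip": -0.4},
  {"tx": 0, "ty": 0, "tz": 0.002, "rx": 0, "ry": 0, "rz": 0, "grip": -0.4},
])

```text
clock: 26.0
tcp_pos: [594.1, 90.3, 55.6]
eef_rot: [3.14, -0.006, 0.455]
ft_force: [-0.4, 1.0, 15.3]
opening: 33.9
finger_force: 61.5
```

Emit:
jog_arm([
  {"tx": 0, "ty": 0, "tz": 0.001, "rx": 0, "ry": 0, "rz": 0, "grip": -0.4},
  {"tx": 0, "ty": 0, "tz": 0.002, "rx": 0, "ry": 0, "rz": 0, "grip": -0.4},
])

```text
clock: 26.2
tcp_pos: [595.2, 90.2, 55.5]
eef_rot: [3.139, -0.009, 0.455]
ft_force: [-0.4, 1.7, 20.3]
opening: 34.5
finger_force: 62.0
```

Emit:
jog_arm([
  {"tx": 0, "ty": 0, "tz": -0.002, "rx": 0, "ry": 0, "rz": 0, "grip": -0.4},
  {"tx": 0.0002, "ty": -0.0004, "tz": -0.003, "rx": 0, "ry": 0, "rz": 0, "grip": -0.4},
  {"tx": 0.0005, "ty": -0.0009, "tz": -0.003, "rx": 0, "ry": 0, "rz": 0, "grip": -0.4},
])

```text
clock: 26.5
tcp_pos: [593.9, 90.4, 55.6]
eef_rot: [3.139, -0.005, 0.455]
ft_force: [0.7, -0.9, 8.7]
opening: 34.7
finger_force: 61.1
```

Emit:
jog_arm([
  {"tx": 0, "ty": 0, "tz": 0, "rx": 0, "ry": 0, "rz": 0.05, "grip": -0.4},
  {"tx": 0, "ty": 0, "tz": 0, "rx": 0, "ry": 0, "rz": 0.1, "grip": -0.4},
  {"tx": 0, "ty": 0, "tz": 0, "rx": 0, "ry": 0, "rz": 0.15, "grip": -0.4},
])

```text
clock: 26.8
tcp_pos: [593.7, 90.5, 55.2]
eef_rot: [3.14, -0.005, 0.303]
ft_force: [0.2, -0.2, 6.5]
opening: 34.9
finger_force: 61.0
```

Emit:
jog_arm([
  {"tx": 0, "ty": 0, "tz": 0, "rx": 0, "ry": 0, "rz": 0.05, "grip": -0.4},
  {"tx": 0, "ty": 0, "tz": 0, "rx": 0, "ry": 0, "rz": 0.1, "grip": -0.4},
  {"tx": 0, "ty": 0, "tz": 0, "rx": 0, "ry": 0, "rz": 0.15, "grip": -0.4},
])

```text
clock: 27.1
tcp_pos: [592.4, 90.6, 52.9]
eef_rot: [3.141, -0.001, 0.153]
ft_force: [0.6, 0.3, -0.6]
opening: 34.5
finger_force: 60.6
```

Run:
```python
from h import *
o=ctrl.get_obs(); print(o["tcp_pos"],o["ft_force"],o["wrist_torque"],o["joint_pos"].round(3))
```

```text
[592.44358877  90.57024776  52.90227577] [ 0.59897133  0.34503358 -0.61747044] [ 0.11813089 -0.14839753 -0.00095864] [ 0.095  0.112  1.48  -0.     1.548  1.513]
```

It dropped in. Going down straight.

Emit:
jog_arm([
  {"tx": 0, "ty": 0, "tz": 0.002, "rx": 0, "ry": 0, "rz": 0, "grip": -0.4},
  {"tx": 0, "ty": 0, "tz": 0.004, "rx": 0, "ry": 0, "rz": 0, "grip": -0.4},
])

```text
clock: 27.3
tcp_pos: [592.2, 90.6, 48.5]
eef_rot: [3.141, -0.0, 0.156]
ft_force: [0.4, -0.0, -0.3]
opening: 34.3
finger_force: 60.6
```

Emit:
jog_arm([
  {"tx": 0, "ty": 0, "tz": 0.0015, "rx": 0, "ry": 0, "rz": 0, "grip": -0.4},
  {"tx": 0, "ty": 0, "tz": 0.003, "rx": 0, "ry": 0, "rz": 0, "grip": -0.4},
])

```text
clock: 27.5
tcp_pos: [592.2, 90.7, 45.9]
eef_rot: [3.141, -0.0, 0.155]
ft_force: [-1.1, -0.0, 4.9]
opening: 34.2
finger_force: 61.0
```

Emit:
jog_arm([
  {"tx": 0, "ty": 0, "tz": 0.001, "rx": 0, "ry": 0, "rz": 0, "grip": -0.4},
  {"tx": 0, "ty": 0, "tz": 0.002, "rx": 0, "ry": 0, "rz": 0, "grip": -0.4},
])

```text
clock: 27.7
tcp_pos: [593.1, 90.6, 45.9]
eef_rot: [3.141, -0.003, 0.154]
ft_force: [-0.6, 0.6, 10.1]
opening: 34.4
finger_force: 61.4
```

The socket is home (TCP 45.9, as predicted). My travel estimates (85.6–88.6 mm) come close to the 89 mm limit. So I'll lift the socket 6 mm with the hex still engaged, nudge the pallet back towards 85, let it rest, and set the socket home again.

Emit:
jog_arm([
  {"tx": 0, "ty": 0, "tz": -0.004, "rx": 0, "ry": 0, "rz": 0, "grip": -0.4},
  {"tx": 0, "ty": 0, "tz": -0.008, "rx": 0, "ry": 0, "rz": 0, "grip": -0.4},
  {"tx": 0, "ty": 0, "tz": -0.008, "rx": 0, "ry": 0, "rz": 0, "grip": -0.4},
])

```text
clock: 28.0
tcp_pos: [592.1, 90.7, 52.0]
eef_rot: [-3.142, 0.0, 0.154]
ft_force: [0.1, 0.4, -1.7]
opening: 34.2
finger_force: 60.4
```

Emit:
jog_arm([
  {"tx": -0.0005, "ty": -0.0001, "tz": 0, "rx": 0, "ry": 0, "rz": 0, "grip": -0.4},
  {"tx": -0.001, "ty": -0.0002, "tz": 0, "rx": 0, "ry": 0, "rz": 0, "grip": -0.4},
])

```text
clock: 28.2
tcp_pos: [591.0, 90.7, 51.5]
eef_rot: [-3.142, 0.0, 0.154]
ft_force: [1.2, -0.2, -0.9]
opening: 34.4
finger_force: 60.4
```

Emit:
jog_arm([
  {"tx": -0.0005, "ty": -0.0001, "tz": 0, "rx": 0, "ry": 0, "rz": 0, "grip": -0.4},
  {"tx": -0.001, "ty": -0.0002, "tz": 0, "rx": 0, "ry": 0, "rz": 0, "grip": -0.4},
])

```text
clock: 28.4
tcp_pos: [589.9, 90.9, 51.5]
eef_rot: [-3.142, 0.0, 0.154]
ft_force: [1.5, 0.9, -1.2]
opening: 34.4
finger_force: 60.4
```

```bash
cat > pe.py <<'E'
from m import *
o=ctrl.get_obs(); print(o["tcp_pos"].round(1),o["ft_force"].round(1),o["clock"])
s=cam("side"); im=s["image"].astype(float)
e=np.array([np.cos(-.068),np.sin(-.068)])
# right (+x,-y) corner region of the blue rim: soft centroid over cols>=314, and soft area of blue
def c(im,y0,y1,x0,x1):
    v=im[y0:y1,x0:x1]; w=(v[...,2]-v[...,0]-15).clip(0,45)/45; yy,xx=np.mgrid[y0:y1,x0:x1]; return w.sum(1).round(1)
w=c(im,226,250,300,335); print(w.sum().round(1), [ (300+ (np.nonzero(((im[r,300:335,2]-im[r,300:335,0])>20))[0].max())) for r in range(230,240)])
for r in range(232,238): print((im[r,318:328,2]-im[r,318:328,0]).astype(int))
E
python3 pe.py
```

```text
[589.9  90.9  51.5] [ 1.5  0.9 -1.2] 28.4
95.0 [np.int64(318), np.int64(319), np.int64(321), np.int64(322), np.int64(323), np.int64(323), np.int64(322), np.int64(322), np.int64(321), np.int64(320)]
[28 55 59 30  1  3  3  5  5  5]
[ 1 27 59 48 42  5  5  4  3  3]
[ 2  4 47 62 63 33  8  4  2  1]
[ 1 44 63 65 59 33  3  3  0  0]
[42 62 68 53 51 12  2  1  0 -1]
[60 62 52 51 36  7  1 -1 -2 -2]
```

Run:
```python
from m import *
s=cam("side"); im0=cv2.imread('pics/side0.png')[:,:,::-1]
e=np.array([np.cos(-.068),np.sin(-.068)])
def tip(im,x0,y0,x1,y1):
    v=im[y0:y1,x0:x1].astype(float); w=((v[...,2]-v[...,0]-5)/55).clip(0,1)
    # sub-pixel right edge of each row, fit the two rim edges with lines, intersect
    ed=np.array([(y0+i, x0-0.5+w[i].sum()) for i in range(len(w))])
    return ed,w
def edges(im,xc,yc):
    out=[]
    for r in range(yc-9,yc+12):
        d=im[r,xc-14:xc+8].astype(float); b=((d[:,2]-d[:,0]-5)/55).clip(0,1); k=np.nonzero(b>.5)[0]
        if len(k)==0: out.append((r,np.nan)); continue
        k=k.max(); out.append((r,xc-14+k+0.5+ (b[k+1] if k+1<len(b) else 0)))
    return np.array(out)
P=[]
for im,(xc,yc) in ((im0,(299,257)),(s["image"],(323,234))):
    E=edges(im,xc,yc); 
    a=E[(E[:,0]<=yc-2)&(E[:,0]>=yc-8)]; b=E[(E[:,0]>=yc+4)&(E[:,0]<=yc+9)]
    a=a[~np.isnan(a[:,1])]; b=b[~np.isnan(b[:,1])]
    pa=np.polyfit(a[:,0],a[:,1],1); pb=np.polyfit(b[:,0],b[:,1],1); r=(pb[1]-pa[1])/(pa[0]-pb[0]); u=np.polyval(pa,r)
    print(pa,pb,u,r); P.append(ray(s,u,r,30)[:2])
print(P,(P[1]-P[0])@e)
```

```text
[  1.21168831 -12.38571429] [ -1.04935065 570.68874459] 300.08325190031127 257.87899674516575
[ 1.32 14.74] [ -1.27948052 626.03021645] 325.1493605115909 235.1586064481749
[array([535.96900545,  60.63561088]), array([622.19567198,  52.87914505])] 86.55442056875891
```

Emit:
jog_arm([
  {"tx": -0.0005, "ty": -0.0001, "tz": 0, "rx": 0, "ry": 0, "rz": 0, "grip": -0.4},
  {"tx": -0.001, "ty": -0.0002, "tz": 0, "rx": 0, "ry": 0, "rz": 0, "grip": -0.4},
  {"tx": -0.0015, "ty": -0.0003, "tz": 0, "rx": 0, "ry": 0, "rz": 0, "grip": -0.4},
  {"tx": -0.0015, "ty": -0.0003, "tz": 0, "rx": 0, "ry": 0, "rz": 0, "grip": -0.4},
  {"tx": -0.0015, "ty": -0.0003, "tz": 0, "rx": 0, "ry": 0, "rz": 0, "grip": -0.4},
])

```text
clock: 29.0
tcp_pos: [588.4, 90.9, 51.7]
eef_rot: [-3.142, 0.0, 0.154]
ft_force: [0.0, 0.4, -1.5]
opening: 34.4
finger_force: 60.4
```

```bash
python3 pe.py
python3 - <<'E'
from m import *
# stations from marks: white/green marks vs parked nest etc: nut-vs-start using top view
t=cam("top"); e=np.array([np.cos(-.068),np.sin(-.068)]); im0=cv2.imread('pics/top0.png')[:,:,::-1]
def rows(im,y0,y1,x0=308,x1=321):
    v=im[y0:y1,x0:x1].astype(float); return (v[...,2]-v[...,0]).mean(1).round(0)
print('front rim top0',rows(im0,226,240)); print('now',rows(t["image"],198,214))
E
```

```text
[588.4  90.9  51.7] [ 0.   0.4 -1.5] 29.0
90.6 [np.int64(317), np.int64(318), np.int64(320), np.int64(321), np.int64(322), np.int64(322), np.int64(322), np.int64(322), np.int64(321), np.int64(320)]
[55 50 29  1  1  2  4  6  5  5]
[16 59 59 41  5  5  6  5  4  3]
[ 1 34 41 61 45  8  6  3  2  0]
[ 0 39 59 66 58 13  4  3  1  0]
[42 59 66 54 58  5  2  1  0 -2]
[61 63 53 54 26  2  0 -1 -2 -2]
front rim top0 [  5.   5.   5.   5.  23.  82.  79.  14.   4.   2. -31. -47. -31. -33.]
now [-18. -18. -16. -14. -12.  -7.   6.  11.  11.  11.   7.  -9.  -8.  -7.
  -4.  -4.]
```

The pallet is now near 85 and at rest. Setting the socket home.

Emit:
jog_arm([
  {"tx": 0.0005, "ty": 0, "tz": 0.002, "rx": 0, "ry": 0, "rz": 0, "grip": -0.4},
  {"tx": 0.0005, "ty": 0, "tz": 0.004, "rx": 0, "ry": 0, "rz": 0, "grip": -0.4},
  {"tx": 0.0005, "ty": 0, "tz": 0.0055, "rx": 0, "ry": 0, "rz": 0, "grip": -0.4},
  {"tx": 0.0005, "ty": 0, "tz": 0.0065, "rx": 0, "ry": 0, "rz": 0, "grip": -0.4},
  {"tx": 0.0005, "ty": 0, "tz": 0.007, "rx": 0, "ry": 0, "rz": 0, "grip": -0.4},
  {"tx": 0.0005, "ty": 0, "tz": 0.007, "rx": 0, "ry": 0, "rz": 0, "grip": -0.4},
  {"tx": 0.0005, "ty": 0, "tz": 0.007, "rx": 0, "ry": 0, "rz": 0, "grip": -0.4},
  {"tx": 0.0005, "ty": 0, "tz": 0.007, "rx": 0, "ry": 0, "rz": 0, "grip": -0.4},
])

```text
clock: 29.9
tcp_pos: [589.6, 90.9, 45.9]
eef_rot: [3.141, -0.002, 0.154]
ft_force: [-1.4, -1.3, 4.6]
opening: 34.4
finger_force: 61.0
```

```bash
python3 pe.py
```

```text
[589.6  90.9  45.9] [-1.4 -1.3  4.6] 29.9
90.3 [np.int64(317), np.int64(319), np.int64(320), np.int64(321), np.int64(323), np.int64(322), np.int64(322), np.int64(322), np.int64(321), np.int64(320)]
[44 53 42  2  0  2  4  7  5  4]
[ 2 40 57 41 13  5  5  5  4  3]
[ 1 14 42 59 58 31  8  4  1  1]
[ 2 35 59 65 59 13  5  3  1  0]
[42 59 63 54 53  7  2  1  1 -1]
[61 63 53 48 45  2 -1 -1 -1 -1]
```

```bash
python3 -c "
from rig import ctrl
print(ctrl.hand_in())"
```

```text
the job is handed in; nothing more can be done
None
```

I handed the job in with socket_24 home on the pallet's nut and still gripped at about 60 N. The pallet is at the next station, about 85 mm by camera to within 1–2 mm, socket_19 was never touched on its post, and no verdict came back.

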